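# Fit the drain board and crib-stack the rinsed slats to dry

### The job

Take out the slat left in the drip tray, then fit the drain board into the tray: tip its tongue edge down into the groove of the rail, then lower the other edge behind the stop so that the board lies flat and locked. Then stack all the rinsed tube-rack slats, that one too, on the middle of the board to dry, crosswise in layers of two: the bottom pair parallel to the board's grip rib, each layer square across the one below, the two slats of a layer about 76 mm apart between centre lines (an odd last slat on top goes anywhere over the layer below, in its layer's direction). Leave the bottle, beaker and tip box alone.

Things in the scene. Friction and masses are not known exactly. Their poses are not given: they have to be found in the camera images.
- tray: fixed metal drip tray 254 x 212 mm, 40 mm high; origin on its underside amid the opening, z up. Grooved rail along its -x side, next to the robot; along the +x side a ledge 20 mm high (x 80 to 106 mm), then a stop strip from x = 106 mm, 28 mm high. Between them low end walls, inner faces at y = +-96 mm, 28 mm high
- groove (a point): middle of the groove's mouth, on the groove floor (tray x = -103 mm, 20 mm above the bench), axes as the tray's. Groove opens towards +x, is 12 mm high and 21 mm deep (towards -x); its lip is 8 mm thick. Its floor runs on level beyond the lip as a ledge, to 44 mm in +x
- deck (a point): middle of the drain board's upper face. Grey plastic plate 200 (x) x 180 x 16 mm, 0.35 kg, spanning x -93 to 107 mm from here; on its -x edge a tongue, full width, 18 mm long, 6 mm thick, 3 to 9 mm above the underside (tip at x -111 mm). z out of the deck. Starts flat on the bench. Locked: its x along the tray's x, this point at tray (-7, 0, 36) mm; play 3 mm to -x, 6 mm to +x and each side
- board_grip (a point): centre of the board's upright grip rib, on the edge opposite to the tongue: 14 mm thick (x) x 90 mm long (y) x 40 mm high above the deck; 100 mm in x and 20 mm in z from the deck point, axes as the deck's
- mat: thin black rubber mat fixed to the bench, 270 x 210 x 4 mm, the slats lie on it; origin on its underside
- slat0_mid (a point): centre of a white plastic slat 120 x 18 x 18 mm (45 g), its x axis along its length; lies on the mat; may be absent
- slat1_mid (a point): centre of a white plastic slat 120 x 18 x 18 mm (45 g), its x axis along its length; lies on the mat; may be absent
- slat2_mid (a point): centre of a white plastic slat 120 x 18 x 18 mm (45 g), its x axis along its length; lies on the mat; may be absent
- slat3_mid (a point): centre of a white plastic slat 120 x 18 x 18 mm (45 g), its x axis along its length; lies on the mat; may be absent
- slat4_mid (a point): centre of a white plastic slat 120 x 18 x 18 mm (45 g), its x axis along its length; lies on the mat; may be absent
- slat5_mid (a point): centre of a white plastic slat 120 x 18 x 18 mm (45 g), its x axis along its length; lies on the mat; may be absent
- slat6_mid (a point): centre of one more such slat, which starts lying across the floor of the tray (6 mm above the bench), where it stands higher than the ledges and keeps the board from lying flat; always there
- reagent: closed bottle, 64 mm across, 150 mm high, origin under it; leave alone
- beaker: beaker, 80 mm across, 100 mm high, origin under it; leave alone
- tipbox: box of pipette tips 120 x 85 x 60 mm, origin under it; leave alone

How it is judged:
On the way:
1. the board lies flat and locked in the tray, its tongue in the groove and its other edge behind the stop (x of deck in the frame of tray between -0.016 and 0.002 m and y of deck in the frame of tray between -0.01 and 0.01 m and z of deck in the frame of tray between 0.033 and 0.0385 m and angle between deck's own z axis and vertical below 0.03 rad and angle between the x axis of deck and the x axis of tray, either way round below 0.08 rad), for 0.3 s.
At the end, for the whole second after the job is handed in: Board flat in the tray (2 degrees, 3 mm), tongue in the groove. Every slat in the pile on mid deck: layers 1 and 3 parallel to the rib, layer 2 across (0.2 rad), centred within 16 mm lengthwise, 5 mm in height, centre line 38 +-15 mm off the middle (layer 3: up to 53 mm) (all of step 1 and ((z of slat0_mid in the frame of deck between 0.004 and 0.014 m and y of slat0_mid in the frame of deck between -0.016 and 0.016 m and angle between the x axis of slat0_mid and the y axis of deck, either way round below 0.2 rad and (x of slat0_mid in the frame of deck between 0.023 and 0.053 m or x of slat0_mid in the frame of deck between -0.053 and -0.023 m)) or (z of slat0_mid in the frame of deck between 0.022 and 0.032 m and x of slat0_mid in the frame of deck between -0.016 and 0.016 m and angle between the x axis of slat0_mid and the x axis of deck, either way round below 0.2 rad and (y of slat0_mid in the frame of deck between 0.023 and 0.053 m or y of slat0_mid in the frame of deck between -0.053 and -0.023 m)) or (z of slat0_mid in the frame of deck between 0.04 and 0.05 m and y of slat0_mid in the frame of deck between -0.016 and 0.016 m and angle between the x axis of slat0_mid and the y axis of deck, either way round below 0.2 rad and x of slat0_mid in the frame of deck between -0.053 and 0.053 m)) and ((z of slat1_mid in the frame of deck between 0.004 and 0.014 m and y of slat1_mid in the frame of deck between -0.016 and 0.016 m and angle between the x axis of slat1_mid and the y axis of deck, either way round below 0.2 rad and (x of slat1_mid in the frame of deck between 0.023 and 0.053 m or x of slat1_mid in the frame of deck between -0.053 and -0.023 m)) or (z of slat1_mid in the frame of deck between 0.022 and 0.032 m and x of slat1_mid in the frame of deck between -0.016 and 0.016 m and angle between the x axis of slat1_mid and the x axis of deck, either way round below 0.2 rad and (y of slat1_mid in the frame of deck between 0.023 and 0.053 m or y of slat1_mid in the frame of deck between -0.053 and -0.023 m)) or (z of slat1_mid in the frame of deck between 0.04 and 0.05 m and y of slat1_mid in the frame of deck between -0.016 and 0.016 m and angle between the x axis of slat1_mid and the y axis of deck, either way round below 0.2 rad and x of slat1_mid in the frame of deck between -0.053 and 0.053 m)) and ((z of slat2_mid in the frame of deck between 0.004 and 0.014 m and y of slat2_mid in the frame of deck between -0.016 and 0.016 m and angle between the x axis of slat2_mid and the y axis of deck, either way round below 0.2 rad and (x of slat2_mid in the frame of deck between 0.023 and 0.053 m or x of slat2_mid in the frame of deck between -0.053 and -0.023 m)) or (z of slat2_mid in the frame of deck between 0.022 and 0.032 m and x of slat2_mid in the frame of deck between -0.016 and 0.016 m and angle between the x axis of slat2_mid and the x axis of deck, either way round below 0.2 rad and (y of slat2_mid in the frame of deck between 0.023 and 0.053 m or y of slat2_mid in the frame of deck between -0.053 and -0.023 m)) or (z of slat2_mid in the frame of deck between 0.04 and 0.05 m and y of slat2_mid in the frame of deck between -0.016 and 0.016 m and angle between the x axis of slat2_mid and the y axis of deck, either way round below 0.2 rad and x of slat2_mid in the frame of deck between -0.053 and 0.053 m)) and ((z of slat3_mid in the frame of deck between 0.004 and 0.014 m and y of slat3_mid in the frame of deck between -0.016 and 0.016 m and angle between the x axis of slat3_mid and the y axis of deck, either way round below 0.2 rad and (x of slat3_mid in the frame of deck between 0.023 and 0.053 m or x of slat3_mid in the frame of deck between -0.053 and -0.023 m)) or (z of slat3_mid in the frame of deck between 0.022 and 0.032 m and x of slat3_mid in the frame of deck between -0.016 and 0.016 m and angle between the x axis of slat3_mid and the x axis of deck, either way round below 0.2 rad and (y of slat3_mid in the frame of deck between 0.023 and 0.053 m or y of slat3_mid in the frame of deck between -0.053 and -0.023 m)) or (z of slat3_mid in the frame of deck between 0.04 and 0.05 m and y of slat3_mid in the frame of deck between -0.016 and 0.016 m and angle between the x axis of slat3_mid and the y axis of deck, either way round below 0.2 rad and x of slat3_mid in the frame of deck between -0.053 and 0.053 m)) and ((z of slat4_mid in the frame of deck between 0.004 and 0.014 m and y of slat4_mid in the frame of deck between -0.016 and 0.016 m and angle between the x axis of slat4_mid and the y axis of deck, either way round below 0.2 rad and (x of slat4_mid in the frame of deck between 0.023 and 0.053 m or x of slat4_mid in the frame of deck between -0.053 and -0.023 m)) or (z of slat4_mid in the frame of deck between 0.022 and 0.032 m and x of slat4_mid in the frame of deck between -0.016 and 0.016 m and angle between the x axis of slat4_mid and the x axis of deck, either way round below 0.2 rad and (y of slat4_mid in the frame of deck between 0.023 and 0.053 m or y of slat4_mid in the frame of deck between -0.053 and -0.023 m)) or (z of slat4_mid in the frame of deck between 0.04 and 0.05 m and y of slat4_mid in the frame of deck between -0.016 and 0.016 m and angle between the x axis of slat4_mid and the y axis of deck, either way round below 0.2 rad and x of slat4_mid in the frame of deck between -0.053 and 0.053 m)) and ((z of slat5_mid in the frame of deck between 0.004 and 0.014 m and y of slat5_mid in the frame of deck between -0.016 and 0.016 m and angle between the x axis of slat5_mid and the y axis of deck, either way round below 0.2 rad and (x of slat5_mid in the frame of deck between 0.023 and 0.053 m or x of slat5_mid in the frame of deck between -0.053 and -0.023 m)) or (z of slat5_mid in the frame of deck between 0.022 and 0.032 m and x of slat5_mid in the frame of deck between -0.016 and 0.016 m and angle between the x axis of slat5_mid and the x axis of deck, either way round below 0.2 rad and (y of slat5_mid in the frame of deck between 0.023 and 0.053 m or y of slat5_mid in the frame of deck between -0.053 and -0.023 m)) or (z of slat5_mid in the frame of deck between 0.04 and 0.05 m and y of slat5_mid in the frame of deck between -0.016 and 0.016 m and angle between the x axis of slat5_mid and the y axis of deck, either way round below 0.2 rad and x of slat5_mid in the frame of deck between -0.053 and 0.053 m)) and ((z of slat6_mid in the frame of deck between 0.004 and 0.014 m and y of slat6_mid in the frame of deck between -0.016 and 0.016 m and angle between the x axis of slat6_mid and the y axis of deck, either way round below 0.2 rad and (x of slat6_mid in the frame of deck between 0.023 and 0.053 m or x of slat6_mid in the frame of deck between -0.053 and -0.023 m)) or (z of slat6_mid in the frame of deck between 0.022 and 0.032 m and x of slat6_mid in the frame of deck between -0.016 and 0.016 m and angle between the x axis of slat6_mid and the x axis of deck, either way round below 0.2 rad and (y of slat6_mid in the frame of deck between 0.023 and 0.053 m or y of slat6_mid in the frame of deck between -0.053 and -0.023 m)) or (z of slat6_mid in the frame of deck between 0.04 and 0.05 m and y of slat6_mid in the frame of deck between -0.016 and 0.016 m and angle between the x axis of slat6_mid and the y axis of deck, either way round below 0.2 rad and x of slat6_mid in the frame of deck between -0.053 and 0.053 m))); the robot touches nothing.
It fails at once if the bottle was disturbed (over 3 cm) (distance of reagent from where it was at the start of the episode above 0.03 m).
It fails at once if the beaker was disturbed (over 3 cm) (distance of beaker from where it was at the start of the episode above 0.03 m).
It fails at once if the tip box was disturbed (over 3 cm) (distance of tipbox from where it was at the start of the episode above 0.03 m).
Of slat0, slat1, slat2, slat3, slat4, slat5 only 3 to 5 are there at a start; the rules pass over those that are not, and their reading is None.
At some moment in a run one of slat2, slat5 may be knocked a few centimetres aside while the robot is not near it.
Once in a run the grip may slacken for a moment while it holds something.
It also fails if it takes over 210 s, if anything falls off the work surface, if the arm or the gripper's body presses on something with over 40 N, if the wrist force passes 120 N, or if a joint passes its speed limit or range.

### The arm

A 6-joint arm with a two-finger parallel gripper is mounted at the origin on the work surface. World frame = base frame: x ahead of the robot, y to its left, z up, the work surface at z = 0. Lengths are in m, angles in rad, forces in N, time in s.
With the tool pointing down it reaches from about 0.35 to 0.8 m from the base axis. Payload 7.3 kg.
Tool frame: the origin (TCP) lies midway between the tips of the shut fingers; the grasp point (between the pads) lies 19 mm behind it; z points along the fingers, y is the line along which they close (so a half turn about z gives the same grasp; the last joint's range is limited). The gripper opens to 85 mm and grips with 20 to 120 N. Pads are 22 mm wide; open, the fingers measure 114 mm over their backs; the gripper's body (76 mm by 85 mm) begins 54 mm behind the grasp point. The pads swing forward as they close: fully open they stand 13 mm farther back than shut.
Start: joints at [1.082, 0.342, 1.524, -0, 1.275, -0.146], TCP at [0.176, 0.494, 0.231] pointing down, gripper open.
Joint ranges: [-2.53, 2.53], [-0.77, 2.02], [0.04, 2.7], [-1, 4.14], [0.28, 2.66], [-3.11, 3.11]. Speed limits (rad/s): [2.57, 2.57, 3.14, 3.14, 3.14, 3.14].

### API

Orientations are given as a unit quaternion [w, x, y, z].
In Python, from bench import manip, read_camera, camera_info, nets gives the robot as it stands.
- The arm moves only by the tool send_rows, never from a script. Its argument "motion" is a list of rows, each an object of numbers: "tx", "ty", "tz": the shift along the world's x, y, z each as a share of 150 mm, from -1 to 1; "wx", "wy", "wz": the turn, a rotation vector about the world's x, y, z each as a share of 90 degrees, from -1 to 1. A call has 1 to 8 rows; each row shifts and turns the commanded pose from where the row before left it; what a row does not reach is not made up. A row lasts 1/10 s, in which the tool goes at most 50 mm and 8.59 degrees, less where a joint would pass 70% of its speed; a pose out of reach is approached as far as the arm can. A call with a number of a shift or a turn outside -1 to 1 is refused whole. A call with a gripper value outside its range is refused whole. "hand" is the gripper command: -1 is shut, 1 is fully open, values between are in proportion, set as the call begins (left out, the last holds). The fingers move at their own pace and stop on an object; the grip force is fixed at half the most. Time passes only in rows, so rows that do not move let the fingers close. It gives the time, the measured TCP pose, the force, the opening and the grip force at its end, in the units of the state.
- manip.observe(): the state, without advancing time (a new reading comes with each control period).
- read_camera(name): name is "scene" or "top" or "wrist"; returns the picture (384x512x3 uint8, blue, green, red); there is no depth.
- camera_info(name): a dict with "camera_matrix" (3x3 intrinsics, pixels), "dist" ([k1, k2, p1, p2, k3] as OpenCV has them; the pictures are not rectified), "R" (3x3) and "t" (3): a world point X has camera coordinates R X + t. Camera axes: x right, y down, z forward; pixel columns grow to the right and rows downward; lengths in m; the calibration is good to about 2 mm. A picture is of the moment at which its call begins: read the wrist's pose just before it. camera_info takes no time and is no camera call; for the wrist camera it gives the pose at the moment of the call.
- manip.sign_off(): hands the job in; it is judged then, once.
Trained networks look in the newest picture that a camera, given by its name, has taken for a name from the list of things; names that differ only in an ending like _2 or _b are one class to them, and where a whole thing is asked for, a point or a joint stands for the part that bears it (a point fixed in the world has none). Each returns a list of dicts, best first, with "score" (0 to 1); they miss things now and then, are a little off and sometimes report something else, mostly with a low value. They report only what shows in the picture. A call takes as long as a camera call.
- nets.boxes_of(camera, target): "rect" ([left, top, right, bottom] in pixels, round what is visible of it).
- nets.outline_of(camera, target): "mask" (384x512 bool, what is visible of it) and "rect" ([left, top, right, bottom] in pixels, round what is visible of it).
- nets.pinpoint(camera, target): "xy" ([column, row] in pixels: a listed point, or the origin of a listed thing).
The state is a dict: "t": time; "joint_pos": joint angles; "joint_velocities": joint speeds; "joint_torque": joint torques, N m; "eef_pos": TCP position; "ee_rot": TCP orientation; "contact_force": force on the tool from outside, world axes, zero at the start; "torque": the same for the moment, N m; "finger_gap": finger opening in m; "grasp_force": force on a finger pad.
Only numpy, scipy, OpenCV 4.12 (cv2) and the standard library are available. Lean on these libraries where they do the work, as an engineer would, in place of code of your own. Each camera call takes 0.05 s, during which the arm holds its last target. There are 200 camera calls.

## Working session

There is one attempt and no reset: what is moved stays moved. The work goes in short steps, Python scripts to look and compute and a tool call to move; the robot and the scene stay as the last step left them, time stands still between calls to the robot, and variables do not carry over. Pictures are saved under pics/ and viewed, at most 14 in all, crops included, and the job is handed in when it is done.

Besides the shell and the picture viewer there is one more tool, called after "Call:" as a command line: name --argument value ..., lists and objects as JSON in quotes. send_rows: Moves the arm, as the interface text tells. Its arguments: {"type":"object","properties":{"motion":{"type":"array","items":{"type":"object","properties":{"tx":{"type":"number","minimum":-1,"maximum":1},"ty":{"type":"number","minimum":-1,"maximum":1},"tz":{"type":"number","minimum":-1,"maximum":1},"wx":{"type":"number","minimum":-1,"maximum":1},"wy":{"type":"number","minimum":-1,"maximum":1},"wz":{"type":"number","minimum":-1,"maximum":1}}}},"hand":{"type":"number"}},"required":["motion"]}

```bash
mkdir -p pics; ls; python3 - <<'E'
from bench import manip, read_camera, camera_info, nets
import cv2,numpy as np
a=read_camera("top");b=read_camera("scene")
cv2.imwrite("pics/a.png",a);cv2.imwrite("pics/b.png",b)
for c in("top","scene","wrist"):
    i=camera_info(c);print(c,np.round(i["camera_matrix"],1).tolist(),np.round(i["dist"],3),np.round(i["R"],3).tolist(),np.round(i["t"],3))
print(manip.observe())
E
```

```text
pics
top [[430.7, 0.0, 257.1], [0.0, 430.7, 194.9], [0.0, 0.0, 1.0]] [-0.163  0.     0.     0.     0.   ] [[0.003, -1.0, 0.01], [-0.996, -0.004, -0.09], [0.09, -0.009, -0.996]] [-0.005  0.582  1.149]
scene [[491.3, 0.0, 258.2], [0.0, 491.3, 192.8], [0.0, 0.0, 1.0]] [-0.004  0.     0.     0.     0.   ] [[-0.356, 0.934, 0.007], [0.618, 0.241, -0.748], [-0.701, -0.262, -0.664]] [ 0.203 -0.316  1.913]
wrist [[343.5, 0.0, 252.9], [0.0, 343.5, 190.5], [0.0, 0.0, 1.0]] [-0.018  0.     0.     0.     0.   ] [[0.337, 0.942, -0.001], [0.905, -0.323, 0.278], [0.261, -0.095, -0.961]] [-0.527 -0.035  0.379]
{'t': 0.1, 'joint_pos': array([ 1.08201647e+00,  3.42637956e-01,  1.52491223e+00, -1.27439167e-05,
        1.27538167e+00, -1.46005408e-01]), 'joint_velocities': array([ 1.09861713e-03, -1.20104895e-03, -2.15911590e-03, -1.12977954e-03,
       -3.28288827e-04,  9.34107590e-05]), 'joint_torque': array([ 1.45269754e-03, -4.34448481e+01, -2.46492648e+01, -3.26723011e-04,
        4.67097576e-03, -5.03589251e-05]), 'eef_pos': array([0.17627349, 0.49415332, 0.23070651]), 'ee_rot': array([-2.03185397e-04,  1.70547541e-01,  9.85349221e-01, -6.38056814e-04]), 'contact_force': array([ 0.18458285,  0.04672362, -0.11805716]), 'torque': array([0.00607621, 0.00649645, 0.01155151]), 'grasp_force': 0.0, 'finger_gap': 0.08531715787155006}
```

View pics/a.png

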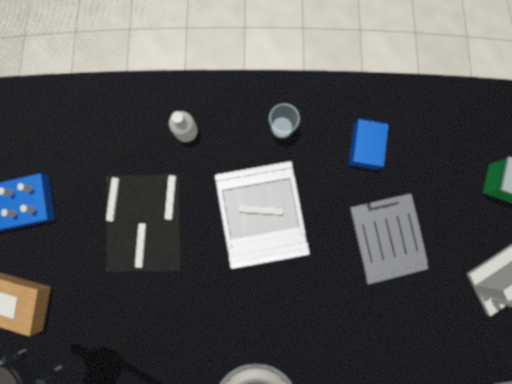

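View pics/b.png

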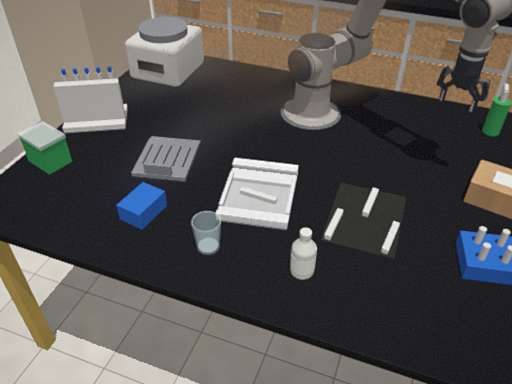

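```bash
cat > h.py <<'E'
from bench import manip, read_camera, camera_info, nets
import cv2,numpy as np
from scipy.optimize import minimize
from scipy.spatial.transform import Rotation as Ro
def proj(P,c):
    i=c; r,_=cv2.Rodrigues(np.array(i["R"])); 
    return cv2.projectPoints(np.asarray(P,float).reshape(-1,1,3),r,np.array(i["t"],float),np.array(i["camera_matrix"]),np.array(i["dist"]))[0].reshape(-1,2)
def back(uv,z,c):
    n=cv2.undistortPoints(np.asarray(uv,float).reshape(-1,1,2),np.array(c["camera_matrix"]),np.array(c["dist"])).reshape(-1,2)
    d=np.c_[n,np.ones(len(n))]@np.array(c["R"]); o=-np.array(c["R"]).T@np.array(c["t"])
    return o+d*((z-o[2])/d[:,2])[:,None]
def box(x0,x1,y0,y1,z0,z1): return np.array([[x,y,z] for x in(x0,x1) for y in(y0,y1) for z in(z0,z1)])/1e3
SLAT=[box(-60,60,-9,9,-9,9)]
BOARD=[box(-93,107,-90,90,-16,0),box(-111,-93,-90,90,-13,-7),box(93,107,-45,45,0,40)]
TRAY=[box(-127,-103,-106,106,0,40),box(106,127,-106,106,0,28),box(-127,127,-106,106,0,27)]
def place(P,x,y,z,a):
    return P@Ro.from_euler('z',a).as_matrix().T+[x,y,z]
def rend(parts,p,z,c,S=4):
    m=np.zeros((384*S,512*S),np.uint8)
    for b in parts:
        q=(proj(place(b,p[0],p[1],z,p[2]),c)+.5)*S-.5
        cv2.fillConvexPoly(m,cv2.convexHull(q.astype(np.float32)).round().astype(np.int32),1)
    return m
def fit(parts,mask,p0,z,c,S=4):
    M=cv2.resize(mask.astype(np.float32),None,fx=S,fy=S,interpolation=cv2.INTER_LINEAR)
    M=(M>.5)
    def f(p):
        m=rend(parts,p,z,c,S)>0
        return 1-(m&M).sum()/max(1,(m|M).sum())
    best=None
    for k in range(2):
        p=np.array(p0 if best is None else best.x)
        r=minimize(f,p,method='Nelder-Mead',options=dict(initial_simplex=p+np.array([[0,0,0],[.012,0,0],[0,.012,0],[0,0,.12]]),xatol=1e-4,fatol=1e-4))
        best=r if best is None or r.fun<best.fun else best
    return best.x,1-best.fun
E
cat > m1.py <<'E'
from h import *
for cam in("top","scene"):
    im=read_camera(cam);c=camera_info(cam)
    print(cam)
    o=nets.outline_of(cam,"slat0_mid")
    for s in o:
        if s["score"]<.3: continue
        ys,xs=np.nonzero(s["mask"]);q=back([[xs.mean(),ys.mean()]],.015,c)[0]
        d=back(np.c_[xs,ys],.022,c)[:,:2];w,v=np.linalg.eigh(np.cov(d.T))
        z=.015 if q[1]<.1 else .013
        p,i=fit(SLAT,s["mask"],[q[0],q[1],np.arctan2(v[1,1],v[0,1])],z,c);print("slat",round(s["score"],2),p.round(4),round(i,2),len(xs))
    for n,parts,z,p0 in(("deck",BOARD,.016,(.54,-.3,.2)),("tray",TRAY,0,(.5,0,.1))):
        for s in nets.outline_of(cam,n)[:2]:
            ys,xs=np.nonzero(s["mask"]);q=back([[xs.mean(),ys.mean()]],.015,c)[0]
            p,i=fit(parts,s["mask"],[q[0],q[1],p0[2]],z,c);print(n,round(s["score"],2),p.round(4),round(i,3),len(xs))
    for n,z in(("deck",.016),("tray",0),("groove",.02),("board_grip",.036),("reagent",0),("beaker",0),("tipbox",0)):
        for s in nets.pinpoint(cam,n)[:1]: print(n,round(s["score"],2),back([s["xy"]],z,c)[0].round(4))
E
python3 m1.py
```

```text
top
slat 0.68 [ 0.4672 -0.3755 -2.951 ] 0.07 5021
deck 0.78 [ 0.4659 -0.3734  0.2267] 0.975 4895
tray 0.8 [ 0.5304 -0.0149  0.1816] 0.937 6974
tray 0.21 [0.8477 0.2535 0.3739] 0.103 682
deck 0.63 [ 0.465  -0.3682  0.016 ]
tray 0.62 [ 0.5374 -0.0118  0.    ]
groove 0.56 [ 0.4402 -0.0327  0.02  ]
board_grip 0.74 [ 0.5719 -0.3499  0.036 ]
reagent 0.87 [0.7707 0.1958 0.    ]
beaker 0.6 [ 0.5407 -0.0176  0.    ]
tipbox 0.71 [0.5644 0.4001 0.    ]
scene
deck 0.6 [ 0.4652 -0.3736  0.2183] 0.951 2202
tray 0.61 [ 0.5305 -0.0132  0.1916] 0.895 3995
deck 0.57 [ 0.4572 -0.3828  0.016 ]
tray 0.82 [ 5.359e-01 -3.000e-04  0.000e+00]
groove 0.7 [ 0.4365 -0.0336  0.02  ]
board_grip 0.82 [ 0.5526 -0.3584  0.036 ]
reagent 0.65 [0.7636 0.1954 0.    ]
beaker 0.64 [ 0.7912 -0.0752  0.    ]
tipbox 0.8 [ 0.728  -0.3152  0.    ]
```

```bash
cat > m2.py <<'E'
from h import *
im=cv2.imread("pics/a.png");c=camera_info("top")
g=im.min(2)
for (x0,y0,x1,y1,th,z) in((100,170,124,226,110,.013),(160,170,181,225,110,.013),(130,218,150,275,110,.013),(235,200,288,220,215,.015)):
    m=np.zeros(g.shape,np.uint8);m[y0:y1,x0:x1]=g[y0:y1,x0:x1]>th
    ys,xs=np.nonzero(m);d=back(np.c_[xs,ys],.022,c)[:,:2];w,v=np.linalg.eigh(np.cov(d.T))
    p,i=fit(SLAT,m,[*d.mean(0),np.arctan2(v[1,1],v[0,1])],z,c);print(len(xs),p.round(4),round(i,2),g[y0:y1,x0:x1].max(),np.median(g[y0:y1,x0:x1]))
big=cv2.resize(im,None,fx=6,fy=6,interpolation=cv2.INTER_CUBIC)
for parts,p,z,cc in((TRAY,(.5305,-.014,.186),0,(0,0,255)),(BOARD,(.4655,-.3735,.222),.016,(0,255,255))):
    for b in parts:
        q=(proj(place(b,p[0],p[1],z,p[2]),c)+.5)*6-.5
        for i in range(8):
            for j in range(i):
                if ((b[i]!=b[j]).sum()==1): cv2.line(big,tuple(q[i].astype(int).tolist()),tuple(q[j].astype(int).tolist()),cc,1)
cv2.imwrite("pics/c.png",cv2.resize(big[900:1740,1240:2600],(800,494)))
E
python3 m2.py
```

```text
378 [0.5693 0.4038 3.038 ] 0.92 221 46.0
382 [0.5754 0.2393 3.0635] 0.91 225 48.0
382 [0.4424 0.3206 3.0736] 0.92 222 49.0
221 [ 0.5457 -0.0105  1.5008] 0.69 226 210.0
```

View pics/c.png

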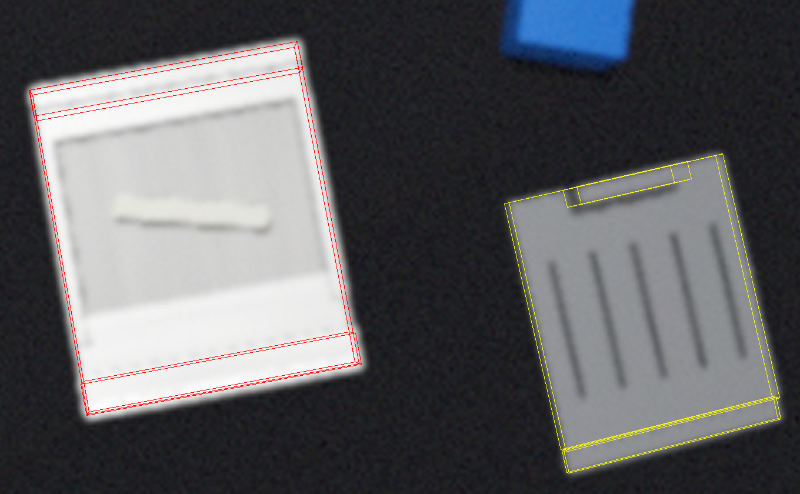

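Call:
send_rows --hand 1 --motion '[{"tx": 0.176, "ty": -0.24, "wz": -0.09}, {"tx": 0.176, "ty": -0.24, "wz": -0.09}, {"tx": 0.176, "ty": -0.24, "wz": -0.09}, {"tx": 0.176, "ty": -0.24, "wz": -0.09}, {"tx": 0.176, "ty": -0.24, "wz": -0.09}, {"tx": 0.176, "ty": -0.24, "wz": -0.09}, {"tx": 0.176, "ty": -0.24, "wz": -0.09}, {"tx": 0.176, "ty": -0.24, "wz": -0.09}]'

```text
$.motion[0]: bad value
```

```bash
cat > go.py <<'E'
import sys
from bench import manip
import numpy as np
from scipy.spatial.transform import Rotation as Ro
# go.py x y z phi [tilt about local y-axis dir]: prints remaining delta in shares
s=manip.observe();q=s["ee_rot"];R=Ro.from_quat([q[1],q[2],q[3],q[0]])
yy=R.as_matrix()[:,1];zz=R.as_matrix()[:,2]
p=s["eef_pos"];phi=np.arctan2(yy[1],yy[0])
print("t",round(s["t"],2),"p",p.round(4),"phi",round(phi,4),"z",zz.round(3),"j6",round(s["joint_pos"][5],2),"gap",round(s["finger_gap"],4),"F",s["contact_force"].round(1),"g",s["grasp_force"])
if len(sys.argv)>4:
    a=list(map(float,sys.argv[1:5]));t=(np.array(a[:3])-p)/.15
    f=a[3];d=np.array([np.cos(f),np.sin(f),0]);x=np.cross(d,[0,0,-1])
    T=Ro.from_matrix(np.c_[x,d,[0,0,-1]]);w=(T*R.inv()).as_rotvec()/(np.pi/2)
    print("shares",t.round(3),w.round(3),"rows",round(np.linalg.norm(t)*3,1),round(np.linalg.norm(w)/.0954,1))
E
python3 go.py .546 -.011 .18 -.07
```

```text
t 1.2 p [0.1764 0.4945 0.2313] phi 1.228 z [ 0.  0. -1.] j6 -0.15 gap 0.0853 F [-0.6  0.6 -0.4] g 0.0
shares [ 2.464 -3.37  -0.342] [-0.     0.    -0.826] rows 12.6 8.7
```

Call:
send_rows --hand 1 --motion '[{"tx": 0.18, "ty": -0.24, "tz": 0, "wx": 0, "wy": 0, "wz": -0.09}, {"tx": 0.18, "ty": -0.24, "tz": 0, "wx": 0, "wy": 0, "wz": -0.09}, {"tx": 0.18, "ty": -0.24, "tz": 0, "wx": 0, "wy": 0, "wz": -0.09}, {"tx": 0.18, "ty": -0.24, "tz": 0, "wx": 0, "wy": 0, "wz": -0.09}, {"tx": 0.18, "ty": -0.24, "tz": 0, "wx": 0, "wy": 0, "wz": -0.09}, {"tx": 0.18, "ty": -0.24, "tz": 0, "wx": 0, "wy": 0, "wz": -0.09}, {"tx": 0.18, "ty": -0.24, "tz": 0, "wx": 0, "wy": 0, "wz": -0.09}, {"tx": 0.18, "ty": -0.24, "tz": 0, "wx": 0, "wy": 0, "wz": -0.09}]'

```text
t: 2.0
eef_pos: [0.3933, 0.2049, 0.2316]
ee_rot: [0.0, 0.674, 0.739, 0.0]
contact_force: [1.2, 1.4, -0.0]
finger_gap: 0.0853
grasp_force: 0.0
```

```bash
python3 go.py .546 -.011 .18 -.07
```

```text
t 2.0 p [0.3933 0.2049 0.2316] phi 0.0912 z [ 0.001  0.    -1.   ] j6 0.22 gap 0.0853 F [ 1.2  1.4 -0. ] g 0.0
shares [ 1.018 -1.439 -0.344] [-0.     0.001 -0.103] rows 5.4 1.1
```

Call:
send_rows --motion '[{"tx": 0.17, "ty": -0.24, "tz": -0.05, "wx": 0, "wy": 0, "wz": -0.05}, {"tx": 0.17, "ty": -0.24, "tz": -0.05, "wx": 0, "wy": 0, "wz": -0.053}, {"tx": 0.17, "ty": -0.24, "tz": -0.05, "wx": 0, "wy": 0, "wz": 0}, {"tx": 0.17, "ty": -0.24, "tz": -0.05, "wx": 0, "wy": 0, "wz": 0}, {"tx": 0.17, "ty": -0.24, "tz": -0.05, "wx": 0, "wy": 0, "wz": 0}, {"tx": 0.17, "ty": -0.24, "tz": -0.05, "wx": 0, "wy": 0, "wz": 0}, {"tx": 0, "ty": 0, "tz": 0, "wx": 0, "wy": 0, "wz": 0}]'

```text
t: 2.7
eef_pos: [0.5474, -0.0138, 0.1849]
ee_rot: [0.0, 0.731, 0.682, -0.0]
contact_force: [0.2, -0.1, 0.4]
finger_gap: 0.0852
grasp_force: 0.0
```

View pics/w1o.png

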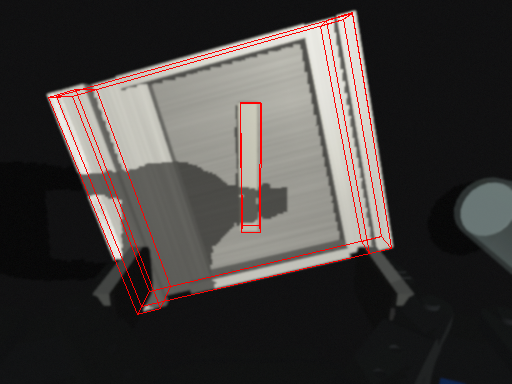

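Call:
send_rows --motion '[{"tx": 0, "ty": 0, "tz": -0.33, "wx": 0, "wy": 0, "wz": 0}, {"tx": 0, "ty": 0, "tz": -0.33, "wx": 0, "wy": 0, "wz": 0}, {"tx": 0, "ty": 0, "tz": -0.3, "wx": 0, "wy": 0, "wz": 0}, {"tx": 0, "ty": 0, "tz": -0.15, "wx": 0, "wy": 0, "wz": 0}, {"tx": 0, "ty": 0, "tz": -0.065, "wx": 0, "wy": 0, "wz": 0}, {"tx": 0, "ty": 0, "tz": 0, "wx": 0, "wy": 0, "wz": 0}]'

```text
t: 3.35
eef_pos: [0.5448, -0.0087, 0.0096]
ee_rot: [-0.001, 0.729, 0.684, -0.0]
contact_force: [-0.4, -0.4, 0.3]
finger_gap: 0.0853
grasp_force: 0.0
```

Call:
send_rows --hand -1 --motion '[{"tx": 0, "ty": 0, "tz": 0, "wx": 0, "wy": 0, "wz": 0}, {"tx": 0, "ty": 0, "tz": 0, "wx": 0, "wy": 0, "wz": 0}, {"tx": 0, "ty": 0, "tz": 0, "wx": 0, "wy": 0, "wz": 0}, {"tx": 0, "ty": 0, "tz": 0, "wx": 0, "wy": 0, "wz": 0}, {"tx": 0, "ty": 0, "tz": 0, "wx": 0, "wy": 0, "wz": 0}, {"tx": 0, "ty": 0, "tz": 0, "wx": 0, "wy": 0, "wz": 0}, {"tx": 0, "ty": 0, "tz": 0, "wx": 0, "wy": 0, "wz": 0}, {"tx": 0, "ty": 0, "tz": 0, "wx": 0, "wy": 0, "wz": 0}]'

```text
t: 4.15
eef_pos: [0.5459, -0.0096, 0.0109]
ee_rot: [0.001, 0.73, 0.684, 0.0]
contact_force: [-0.5, 0.6, 6.0]
finger_gap: 0.0166
grasp_force: 60.2
```

Call:
send_rows --motion '[{"tx": 0, "ty": 0, "tz": 0.15, "wx": 0, "wy": 0, "wz": 0}, {"tx": 0, "ty": 0, "tz": 0.3, "wx": 0, "wy": 0, "wz": 0}, {"tx": 0, "ty": 0, "tz": 0.3, "wx": 0, "wy": 0, "wz": 0}, {"tx": -0.1, "ty": 0.2, "tz": 0, "wx": 0, "wy": 0, "wz": 0.09}, {"tx": -0.1, "ty": 0.2, "tz": 0, "wx": 0, "wy": 0, "wz": 0.09}, {"tx": -0.1, "ty": 0.2, "tz": 0, "wx": 0, "wy": 0, "wz": 0.09}, {"tx": -0.1, "ty": 0.2, "tz": 0, "wx": 0, "wy": 0, "wz": 0.09}, {"tx": -0.1, "ty": 0.2, "tz": 0, "wx": 0, "wy": 0, "wz": 0.09}]'

```text
t: 4.95
eef_pos: [0.4696, 0.1415, 0.1227]
ee_rot: [0.0, 0.445, 0.895, 0.0]
contact_force: [-0.1, -0.0, -1.0]
finger_gap: 0.0164
grasp_force: 59.4
```

Call:
send_rows --motion '[{"tx": -0.07, "ty": 0.1, "tz": 0, "wx": 0, "wy": 0, "wz": 0.09}, {"tx": 0, "ty": 0, "tz": 0, "wx": 0, "wy": 0, "wz": 0.09}, {"tx": 0, "ty": 0, "tz": 0, "wx": 0, "wy": 0, "wz": 0.09}, {"tx": 0, "ty": 0, "tz": 0, "wx": 0, "wy": 0, "wz": 0.09}, {"tx": 0, "ty": 0, "tz": 0, "wx": 0, "wy": 0, "wz": 0.09}, {"tx": 0, "ty": 0, "tz": -0.2, "wx": 0, "wy": 0, "wz": 0.09}, {"tx": 0, "ty": 0, "tz": -0.2, "wx": 0, "wy": 0, "wz": 0.054}]'

```text
t: 5.65
eef_pos: [0.4607, 0.1556, 0.0627]
ee_rot: [0.001, -0.005, 1.0, 0.0]
contact_force: [0.5, 0.5, -1.6]
finger_gap: 0.0161
grasp_force: 59.4
```

```bash
python3 go.py .46 .155 .006 1.5708; python3 - <<'E'
from h import *
im=read_camera("top");cv2.imwrite("pics/t2.png",im[100:350,60:460])
E
```

```text
t 5.65 p [0.4607 0.1556 0.0627] phi 1.5802 z [ 0.003  0.001 -1.   ] j6 -1.41 gap 0.0161 F [ 0.5  0.5 -1.6] g 59.386155009269714
shares [-0.005 -0.004 -0.378] [-0.     0.002 -0.006] rows 1.1 0.1
```

View pics/t2.png

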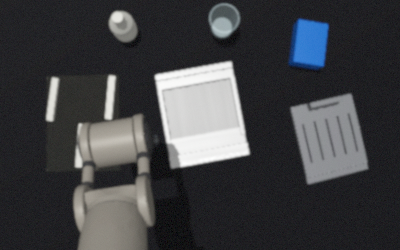

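Call:
send_rows --motion '[{"tx": 0, "ty": 0, "tz": -0.2, "wx": 0, "wy": 0, "wz": 0}, {"tx": 0, "ty": 0, "tz": -0.12, "wx": 0, "wy": 0, "wz": 0}, {"tx": 0, "ty": 0, "tz": -0.04, "wx": 0, "wy": 0, "wz": 0}, {"tx": 0, "ty": 0, "tz": 0, "wx": 0, "wy": 0, "wz": 0}]'

```text
t: 6.1
eef_pos: [0.4597, 0.1554, 0.0085]
ee_rot: [-0.001, -0.002, 1.0, -0.0]
contact_force: [0.0, 0.0, 0.2]
finger_gap: 0.016
grasp_force: 59.4
```

Call:
send_rows --hand 1 --motion '[{"tx": 0, "ty": 0, "tz": 0, "wx": 0, "wy": 0, "wz": 0}, {"tx": 0, "ty": 0, "tz": 0, "wx": 0, "wy": 0, "wz": 0}, {"tx": 0, "ty": 0, "tz": 0, "wx": 0, "wy": 0, "wz": 0}, {"tx": 0, "ty": 0, "tz": 0.1, "wx": 0, "wy": 0, "wz": 0}, {"tx": 0, "ty": 0, "tz": 0.3, "wx": 0, "wy": 0, "wz": 0}, {"tx": 0, "ty": 0, "tz": 0.3, "wx": 0, "wy": 0, "wz": 0}, {"tx": 0, "ty": 0, "tz": 0.3, "wx": 0, "wy": 0, "wz": 0}]'

```text
t: 6.8
eef_pos: [0.4597, 0.1554, 0.1608]
ee_rot: [0.0, -0.002, 1.0, 0.0]
contact_force: [0.5, 0.4, 0.1]
finger_gap: 0.0853
grasp_force: 0.0
```

```bash
python3 -c "
import math
print(.4655+.1*math.cos(.222),-.3735+.1*math.sin(.222))"; python3 go.py .563 -.3515 .13 .222
```

```text
0.5630459038581168 -0.35148190197807666
t 6.8 p [0.4597 0.1554 0.1608] phi 1.575 z [ 0.  0. -1.] j6 -1.41 gap 0.0853 F [0.5 0.4 0.1] g 0.0
shares [ 0.689 -3.38  -0.205] [ 0.     0.    -0.861] rows 10.4 9.0
```

Call:
send_rows --motion '[{"tx": 0.063, "ty": -0.307, "tz": 0, "wx": 0, "wy": 0, "wz": -0.08}, {"tx": 0.063, "ty": -0.307, "tz": 0, "wx": 0, "wy": 0, "wz": -0.08}, {"tx": 0.063, "ty": -0.307, "tz": 0, "wx": 0, "wy": 0, "wz": -0.08}, {"tx": 0.063, "ty": -0.307, "tz": 0, "wx": 0, "wy": 0, "wz": -0.08}, {"tx": 0.063, "ty": -0.307, "tz": 0, "wx": 0, "wy": 0, "wz": -0.08}, {"tx": 0.063, "ty": -0.307, "tz": 0, "wx": 0, "wy": 0, "wz": -0.08}, {"tx": 0.063, "ty": -0.307, "tz": 0, "wx": 0, "wy": 0, "wz": -0.08}, {"tx": 0.063, "ty": -0.307, "tz": 0, "wx": 0, "wy": 0, "wz": -0.08}]'

```text
t: 7.6
eef_pos: [0.5356, -0.2149, 0.1592]
ee_rot: [0.0, 0.482, 0.876, 0.0]
contact_force: [1.3, 1.0, 0.9]
finger_gap: 0.0851
grasp_force: 0.0
```

Call:
send_rows --motion '[{"tx": 0.063, "ty": -0.307, "tz": 0, "wx": 0, "wy": 0, "wz": -0.08}, {"tx": 0.063, "ty": -0.307, "tz": 0, "wx": 0, "wy": 0, "wz": -0.08}, {"tx": 0.06, "ty": -0.307, "tz": 0, "wx": 0, "wy": 0, "wz": -0.06}, {"tx": 0, "ty": 0, "tz": -0.2, "wx": 0, "wy": 0, "wz": 0}, {"tx": 0, "ty": 0, "tz": 0, "wx": 0, "wy": 0, "wz": 0}]'

```text
t: 8.1
eef_pos: [0.5612, -0.3509, 0.1247]
ee_rot: [-0.004, 0.624, 0.781, 0.0]
contact_force: [-0.0, 0.5, -0.8]
finger_gap: 0.0857
grasp_force: 0.0
```

```bash
python3 - <<'E'
from h import *
c=camera_info("wrist");im=read_camera("wrist")
s=nets.outline_of("wrist","deck")
for o in s[:1]:
    print(o["score"],fit(BOARD,o["mask"],(.4655,-.3735,.222),.016,c,2))
for k in BOARD:
        q=proj(place(k,.4655,-.3735,.016,.222),c)
        for i in range(8):
            for j in range(i):
                if (k[i]!=k[j]).sum()==1: cv2.line(im,tuple(q[i].astype(int).tolist()),tuple(q[j].astype(int).tolist()),(0,0,255),1)
cv2.imwrite("pics/w2.png",im)
E
python3 go.py .563 -.3515 .022 .222
```

```text
t 8.2 p [ 0.563  -0.3502  0.1284] phi 0.2248 z [-0.002  0.002 -1.   ] j6 -0.9 gap 0.0855 F [-0.1 -0.8  0.8] g 0.0
shares [ 0.    -0.009 -0.71 ] [-0.001 -0.001 -0.002] rows 2.1 0.0
```

View pics/w2.png

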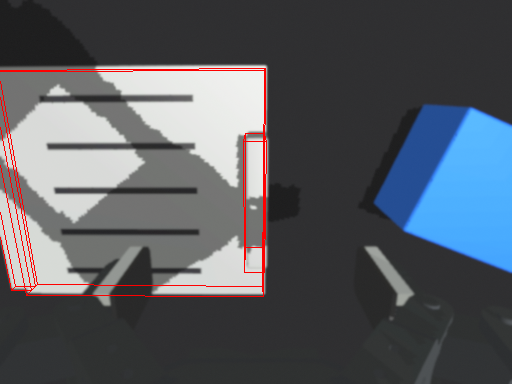

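Call:
send_rows --motion '[{"tx": 0, "ty": 0, "tz": -0.3, "wx": 0, "wy": 0, "wz": 0}, {"tx": 0, "ty": 0, "tz": -0.25, "wx": 0, "wy": 0, "wz": 0}, {"tx": 0, "ty": 0, "tz": -0.1, "wx": 0, "wy": 0, "wz": 0}, {"tx": 0, "ty": 0, "tz": -0.06, "wx": 0, "wy": 0, "wz": 0}, {"tx": 0, "ty": 0, "tz": 0, "wx": 0, "wy": 0, "wz": 0}]'

```text
t: 8.7
eef_pos: [0.564, -0.3508, 0.0228]
ee_rot: [0.0, 0.623, 0.782, 0.0]
contact_force: [1.0, 0.4, 0.5]
finger_gap: 0.0857
grasp_force: 0.0
```

Call:
send_rows --hand -1 --motion '[{"tx": 0, "ty": 0, "tz": 0, "wx": 0, "wy": 0, "wz": 0}, {"tx": 0, "ty": 0, "tz": 0, "wx": 0, "wy": 0, "wz": 0}, {"tx": 0, "ty": 0, "tz": 0, "wx": 0, "wy": 0, "wz": 0}, {"tx": 0, "ty": 0, "tz": 0, "wx": 0, "wy": 0, "wz": 0}, {"tx": 0, "ty": 0, "tz": 0, "wx": 0, "wy": 0, "wz": 0}, {"tx": 0, "ty": 0, "tz": 0, "wx": 0, "wy": 0, "wz": 0}, {"tx": 0, "ty": 0, "tz": 0, "wx": 0, "wy": 0, "wz": 0}, {"tx": 0, "ty": 0, "tz": 0, "wx": 0, "wy": 0, "wz": 0}]'

```text
t: 9.5
eef_pos: [0.5635, -0.3513, 0.0226]
ee_rot: [0.0, 0.624, 0.782, -0.0]
contact_force: [-2.5, -0.3, 5.1]
finger_gap: 0.0132
grasp_force: 59.7
```

Call:
send_rows --motion '[{"tx": 0, "ty": 0, "tz": 0.1, "wx": 0, "wy": 0, "wz": 0}, {"tx": 0, "ty": 0, "tz": 0.2, "wx": 0, "wy": 0, "wz": 0}, {"tx": 0, "ty": 0, "tz": 0.2, "wx": 0, "wy": 0, "wz": 0}, {"tx": 0, "ty": 0, "tz": 0.2, "wx": 0, "wy": 0, "wz": 0}, {"tx": 0, "ty": 0, "tz": 0.1, "wx": 0, "wy": 0, "wz": 0}, {"tx": 0, "ty": 0, "tz": 0, "wx": 0, "wy": 0, "wz": 0}, {"tx": 0, "ty": 0, "tz": 0, "wx": 0, "wy": 0, "wz": 0}]'

```text
t: 10.2
eef_pos: [0.5631, -0.3506, 0.1414]
ee_rot: [-0.001, 0.624, 0.782, 0.0]
contact_force: [-0.8, 0.1, -5.2]
finger_gap: 0.0129
grasp_force: 62.3
```

```bash
python3 go.py .6 0 .13 .186; python3 - <<'E'
from h import *
im=read_camera("scene");cv2.imwrite("pics/s3.png",cv2.resize(im[60:260,60:330],None,fx=2.9,fy=2.9))
E
```

```text
t 10.2 p [ 0.5631 -0.3506  0.1414] phi 0.2243 z [-0.001  0.001 -1.   ] j6 -0.9 gap 0.0129 F [-0.8  0.1 -5.2] g 62.274566888809204
shares [ 0.246  2.337 -0.076] [-0.001 -0.    -0.024] rows 7.1 0.3
```

View pics/s3.png

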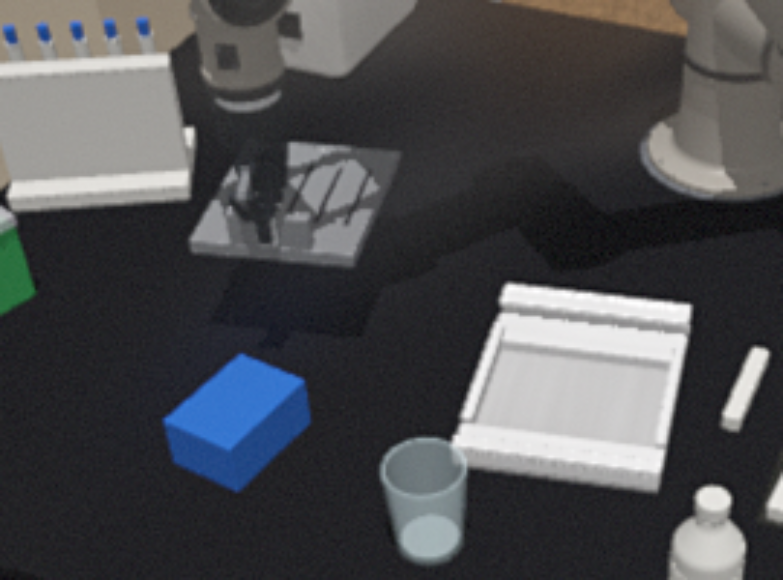

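```bash
cat > tilt.py <<'E'
from h import *
# estimate board pitch (rib end up positive) relative to tool; board assumed held at rib
def Rt():
    s=manip.observe();q=s["ee_rot"];R=Ro.from_quat([q[1],q[2],q[3],q[0]]).as_matrix();return s["eef_pos"],R
def boardpts(b,p,R,al,dy=0,dz=0):
    # board axes from tool: bx=tool y, bz=-tool z, by=bz x bx
    B=np.c_[R[:,1],np.cross(-R[:,2],R[:,1]),-R[:,2]]
    B=B@Ro.from_euler('y',-al).as_matrix()   # rib end up
    return (b-[.1,0,.0066])@B.T+p+B@[0,dy,dz]
def est(cam):
    p,R=Rt();read_camera(cam);c=camera_info(cam)
    o=nets.outline_of(cam,"deck")
    if not o: print("none");return
    M=o[0]["mask"];S=3;M=cv2.resize(M.astype(np.float32),None,fx=S,fy=S)>.5
    def f(v):
        m=np.zeros(M.shape,np.uint8)
        for b in BOARD[:2]:
            q=(proj(boardpts(b,p,R,v[0]*10,v[1],v[2]),c)+.5)*S-.5
            cv2.fillConvexPoly(m,cv2.convexHull(q.astype(np.float32)).round().astype(np.int32),1)
        m=m>0
        # occlusions by the arm lie inside: fill mask holes roughly by ignoring missing pixels far from the model edge
        e=cv2.erode(m.astype(np.uint8),np.ones((13,13)))>0
        return ((m^M)&~e).sum()/m.sum()
    best=min((minimize(f,[a/10,0,0],method='Nelder-Mead',options=dict(initial_simplex=np.array([[a/10,0,0],[a/10+.005,0,0],[a/10,.006,0],[a/10,0,.006]]),xatol=1e-4,fatol=1e-4)) for a in(-.05,0,.05)),key=lambda r:r.fun)
    print(cam,round(o[0]["score"],2),"pitch",round(best.x[0]*10,4),"dy,dz",best.x[1:].round(4),"err",round(best.fun,3))
    print([(a,round(f([a/10,0,0]),3)) for a in(-.08,-.04,-.02,0,.02,.04,.08)])
    return best.x
if __name__=="__main__":
    est("scene");est("top")
E
python3 tilt.py
```

```text
scene 0.9 pitch 0.0205 dy,dz [0.0011 0.0018] err 0.054
[(-0.08, np.float64(0.107)), (-0.04, np.float64(0.096)), (-0.02, np.float64(0.083)), (0, np.float64(0.065)), (0.02, np.float64(0.065)), (0.04, np.float64(0.089)), (0.08, np.float64(0.141))]
top 0.64 pitch -0.0236 dy,dz [ 0.0004 -0.0005] err 0.079
[(-0.08, np.float64(0.085)), (-0.04, np.float64(0.082)), (-0.02, np.float64(0.081)), (0, np.float64(0.08)), (0.02, np.float64(0.081)), (0.04, np.float64(0.082)), (0.08, np.float64(0.087))]
```

```bash
cat > bt.py <<'E'
import sys,numpy as np
from bench import manip
from scipy.spatial.transform import Rotation as Ro
# bt.py xc zc theta_tool sag : board corner target in tray mm, prints shares
T=np.array([.5305,-.014,0]);YAW=.186
xc,zc,th,sag=map(float,sys.argv[1:5]);dy=float(sys.argv[5]) if len(sys.argv)>5 else 0
Rz=Ro.from_euler('z',YAW)
Rb=Rz*Ro.from_euler('y',-(th+sag))
tcp=T+Rz.apply([xc/1e3,dy/1e3,zc/1e3])+Rb.apply([.193,0,.0226])
Rtool=(Rz*Ro.from_euler('y',-th)).as_matrix()@np.array([[0,1,0],[1,0,0],[0,0,-1.]])
s=manip.observe();q=s["ee_rot"];R=Ro.from_quat([q[1],q[2],q[3],q[0]])
w=(Ro.from_matrix(Rtool)*R.inv()).as_rotvec()/(np.pi/2)
print("t",round(s["t"],2),"p",s["eef_pos"].round(4),"target",tcp.round(4),"gap",round(s["finger_gap"],4),"F",s["contact_force"].round(1))
print("shares",((tcp-s["eef_pos"])/.15).round(3),w.round(4))
E
python3 bt.py -78 90 .105 .01
```

```text
t 10.45 p [ 0.563  -0.3507  0.1406] target [0.6397 0.0066 0.1346] gap 0.0132 F [ 0.5 -0.6 -4.5]
shares [ 0.511  2.382 -0.04 ] [ 0.0126 -0.0665 -0.0244]
```

Call:
send_rows --motion '[{"tx": 0.02, "ty": 0.1, "tz": 0, "wx": 0.0015, "wy": -0.008, "wz": -0.003}, {"tx": 0.06, "ty": 0.28, "tz": 0, "wx": 0.0015, "wy": -0.008, "wz": -0.003}, {"tx": 0.06, "ty": 0.28, "tz": 0, "wx": 0.0015, "wy": -0.008, "wz": -0.003}, {"tx": 0.06, "ty": 0.28, "tz": 0, "wx": 0.0015, "wy": -0.008, "wz": -0.003}, {"tx": 0.06, "ty": 0.28, "tz": 0, "wx": 0.0015, "wy": -0.008, "wz": -0.003}, {"tx": 0.06, "ty": 0.28, "tz": 0, "wx": 0.0015, "wy": -0.008, "wz": -0.003}, {"tx": 0.06, "ty": 0.28, "tz": 0, "wx": 0.0015, "wy": -0.008, "wz": -0.003}, {"tx": 0.06, "ty": 0.28, "tz": 0, "wx": 0.002, "wy": -0.0105, "wz": -0.003}]'

```text
t: 11.25
eef_pos: [0.6293, -0.0395, 0.142]
ee_rot: [0.035, 0.637, 0.769, 0.041]
contact_force: [0.8, 0.1, -4.4]
finger_gap: 0.0131
grasp_force: 62.3
```

Call:
send_rows --motion '[{"tx": 0.05, "ty": 0.2, "tz": 0, "wx": 0, "wy": 0, "wz": 0}, {"tx": 0.021, "ty": 0.12, "tz": 0, "wx": 0, "wy": 0, "wz": 0}, {"tx": 0, "ty": 0, "tz": 0, "wx": 0, "wy": 0, "wz": 0}, {"tx": 0, "ty": 0, "tz": 0, "wx": 0, "wy": 0, "wz": 0}]'

```text
t: 11.65
eef_pos: [0.6397, 0.0067, 0.1418]
ee_rot: [0.035, 0.637, 0.769, 0.04]
contact_force: [-0.0, 0.2, -3.0]
finger_gap: 0.013
grasp_force: 62.3
```

```bash
python3 bt.py -78 50 .105 .01; python3 tilt.py
```

```text
t 11.65 p [0.6397 0.0067 0.1418] target [0.6397 0.0066 0.0946] gap 0.013 F [-0.   0.2 -3. ]
shares [ 0.    -0.001 -0.315] [ 0.0012  0.0008 -0.0012]
scene 0.84 pitch 0.0268 dy,dz [-0.0003  0.0019] err 0.051
[(-0.08, np.float64(0.086)), (-0.04, np.float64(0.087)), (-0.02, np.float64(0.083)), (0, np.float64(0.07)), (0.02, np.float64(0.061)), (0.04, np.float64(0.077)), (0.08, np.float64(0.123))]
top 0.91 pitch 0.0477 dy,dz [0.0001 0.0041] err 0.091
[(-0.08, np.float64(0.097)), (-0.04, np.float64(0.094)), (-0.02, np.float64(0.094)), (0, np.float64(0.092)), (0.02, np.float64(0.091)), (0.04, np.float64(0.091)), (0.08, np.float64(0.094))]
```

```bash
python3 bt.py -76 30 .105 .018;python3 bt.py -76 21 .105 .018;
```

```text
t 11.85 p [0.6399 0.0049 0.142 ] target [0.6413 0.0069 0.0761] gap 0.013 F [ 0.6  0.  -4.3]
shares [ 0.009  0.013 -0.44 ] [0.0012 0.001  0.0006]
t 11.85 p [0.6399 0.0049 0.142 ] target [0.6413 0.0069 0.0671] gap 0.013 F [ 0.6  0.  -4.3]
shares [ 0.009  0.013 -0.5  ] [0.0012 0.001  0.0006]
```

Call:
send_rows --motion '[{"tx": 0.01, "ty": 0.006, "tz": -0.1, "wx": 0, "wy": 0, "wz": 0}, {"tx": 0, "ty": 0, "tz": -0.15, "wx": 0, "wy": 0, "wz": 0}, {"tx": 0, "ty": 0, "tz": -0.14, "wx": 0, "wy": 0, "wz": 0}, {"tx": 0, "ty": 0, "tz": -0.05, "wx": 0, "wy": 0, "wz": 0}, {"tx": 0, "ty": 0, "tz": 0, "wx": 0, "wy": 0, "wz": 0}, {"tx": 0, "ty": 0, "tz": 0, "wx": 0, "wy": 0, "wz": 0}]'

```text
t: 12.45
eef_pos: [0.642, 0.0064, 0.0769]
ee_rot: [0.035, 0.637, 0.769, 0.04]
contact_force: [-0.2, -0.5, -3.6]
finger_gap: 0.0132
grasp_force: 62.3
```

```bash
python3 bt.py -76 22 .105 .018; python3 - <<'E'
from tilt import *
im=read_camera("top");c=camera_info("top");p,R=Rt()
big=cv2.resize(im,None,fx=6,fy=6,interpolation=cv2.INTER_CUBIC)
L=[[place(b,.5305,-.014,0,.186) for b in TRAY],[boardpts(b,p,R,.018) for b in BOARD]]
for n,pp in enumerate(L):
  for k,b in zip((TRAY,BOARD)[n],pp):
    q=(proj(b,c)+.5)*6-.5
    for i in range(8):
        for j in range(i):
            if (k[i]!=k[j]).sum()==1: cv2.line(big,tuple(q[i].astype(int).tolist()),tuple(q[j].astype(int).tolist()),((0,0,255),(0,200,0))[n],1)
cv2.imwrite("pics/t4.png",big[930:1650,1230:1930])
cv2.imwrite("pics/t4.png",cv2.resize(big[930:1650,1230:1930],(583,600)))
E
```

```text
t 12.45 p [0.642  0.0064 0.0769] target [0.6413 0.0069 0.0681] gap 0.0132 F [-0.2 -0.5 -3.6]
shares [-0.004  0.003 -0.058] [0.0012 0.0016 0.0001]
```

View pics/t4.png

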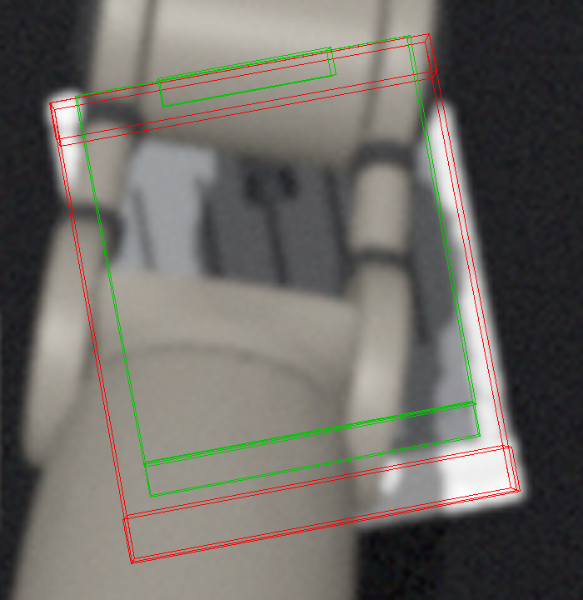

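Call:
send_rows --motion '[{"tx": 0, "ty": 0, "tz": -0.03, "wx": 0, "wy": 0, "wz": 0}, {"tx": 0, "ty": 0, "tz": -0.02, "wx": 0, "wy": 0, "wz": 0}, {"tx": 0, "ty": 0, "tz": -0.01, "wx": 0, "wy": 0, "wz": 0}, {"tx": 0, "ty": 0, "tz": 0, "wx": 0, "wy": 0, "wz": 0}, {"tx": 0, "ty": 0, "tz": 0, "wx": 0, "wy": 0, "wz": 0}]'

```text
t: 13.0
eef_pos: [0.6416, 0.0069, 0.0671]
ee_rot: [0.035, 0.637, 0.769, 0.04]
contact_force: [0.5, 0.9, -5.0]
finger_gap: 0.0131
grasp_force: 62.2
```

```bash
python3 bt.py -76 21.5 .105 .018; python3 tilt.py | grep pitch
```

```text
t 13.0 p [0.6416 0.0069 0.0671] target [0.6413 0.0069 0.0676] gap 0.0131 F [ 0.5  0.9 -5. ]
shares [-0.002 -0.     0.003] [ 0.0011  0.0011 -0.0003]
scene 0.6 pitch -0.001 dy,dz [ 0.0005 -0.0007] err 0.043
top 0.86 pitch 0.0483 dy,dz [-0.0005  0.0027] err 0.095
```

Call:
send_rows --motion '[{"tx": 0, "ty": 0, "tz": -0.01, "wx": 0, "wy": 0, "wz": 0}, {"tx": 0, "ty": 0, "tz": 0, "wx": 0, "wy": 0, "wz": 0}, {"tx": 0, "ty": 0, "tz": 0, "wx": 0, "wy": 0, "wz": 0}]'

```text
t: 13.5
eef_pos: [0.6415, 0.0068, 0.0655]
ee_rot: [0.035, 0.637, 0.769, 0.04]
contact_force: [0.3, 0.5, -4.1]
finger_gap: 0.0131
grasp_force: 62.2
```

Call:
send_rows --motion '[{"tx": 0, "ty": 0, "tz": -0.01, "wx": 0, "wy": 0, "wz": 0}, {"tx": 0, "ty": 0, "tz": 0, "wx": 0, "wy": 0, "wz": 0}, {"tx": 0, "ty": 0, "tz": 0, "wx": 0, "wy": 0, "wz": 0}]'

```text
t: 13.8
eef_pos: [0.6416, 0.0068, 0.064]
ee_rot: [0.035, 0.637, 0.769, 0.04]
contact_force: [-0.5, -0.5, -4.1]
finger_gap: 0.0131
grasp_force: 62.2
```

Call:
send_rows --motion '[{"tx": 0, "ty": 0, "tz": -0.01, "wx": 0, "wy": 0, "wz": 0}, {"tx": 0, "ty": 0, "tz": 0, "wx": 0, "wy": 0, "wz": 0}, {"tx": 0, "ty": 0, "tz": 0, "wx": 0, "wy": 0, "wz": 0}]'

```text
t: 14.1
eef_pos: [0.6418, 0.0068, 0.0629]
ee_rot: [0.035, 0.637, 0.769, 0.04]
contact_force: [1.3, 0.2, -1.4]
finger_gap: 0.013
grasp_force: 62.7
```

Call:
send_rows --motion '[{"tx": 0, "ty": 0, "tz": -0.01, "wx": 0, "wy": 0, "wz": 0}, {"tx": 0, "ty": 0, "tz": 0, "wx": 0, "wy": 0, "wz": 0}, {"tx": 0, "ty": 0, "tz": 0, "wx": 0, "wy": 0, "wz": 0}]'

```text
t: 14.4
eef_pos: [0.6422, 0.0068, 0.0618]
ee_rot: [0.035, 0.637, 0.769, 0.041]
contact_force: [3.4, 0.1, 3.6]
finger_gap: 0.0127
grasp_force: 63.2
```

Call:
send_rows --motion '[{"tx": 0, "ty": 0, "tz": 0.022, "wx": 0, "wy": 0, "wz": 0}, {"tx": 0, "ty": 0, "tz": 0, "wx": 0, "wy": 0, "wz": 0}, {"tx": -0.03, "ty": -0.006, "tz": 0, "wx": 0, "wy": 0, "wz": 0}, {"tx": -0.03, "ty": -0.006, "tz": 0, "wx": 0, "wy": 0, "wz": 0}, {"tx": -0.02, "ty": -0.004, "tz": 0, "wx": 0, "wy": 0, "wz": 0}, {"tx": 0, "ty": 0, "tz": 0, "wx": 0, "wy": 0, "wz": 0}, {"tx": 0, "ty": 0, "tz": 0, "wx": 0, "wy": 0, "wz": 0}]'

```text
t: 15.1
eef_pos: [0.6296, 0.0044, 0.0644]
ee_rot: [0.035, 0.637, 0.769, 0.04]
contact_force: [-0.0, 0.3, -3.9]
finger_gap: 0.0131
grasp_force: 62.3
```

Call:
send_rows --motion '[{"tx": -0.02, "ty": -0.004, "tz": 0, "wx": 0, "wy": 0, "wz": 0}, {"tx": -0.02, "ty": -0.004, "tz": 0, "wx": 0, "wy": 0, "wz": 0}, {"tx": -0.02, "ty": -0.004, "tz": 0, "wx": 0, "wy": 0, "wz": 0}, {"tx": 0, "ty": 0, "tz": 0, "wx": 0, "wy": 0, "wz": 0}, {"tx": 0, "ty": 0, "tz": 0, "wx": 0, "wy": 0, "wz": 0}]'

```text
t: 15.6
eef_pos: [0.6232, 0.0025, 0.0659]
ee_rot: [0.037, 0.637, 0.768, 0.042]
contact_force: [7.0, 1.5, -2.9]
finger_gap: 0.013
grasp_force: 62.3
```

```bash
python3 bt.py -99 21 .105 .003;python3 tilt.py | grep pitch
```

```text
t 15.6 p [0.6232 0.0025 0.0659] target [0.6194 0.0027 0.0643] gap 0.013 F [ 7.   1.5 -2.9]
shares [-0.025  0.001 -0.011] [0.0012 0.0054 0.0003]
scene 0.69 pitch 0.0379 dy,dz [0.0001 0.001 ] err 0.033
top 0.59 pitch -0.1387 dy,dz [0.1075 1.1283] err 0.0tilt.py:19: RuntimeWarning: invalid value encountered in cast
  cv2.fillConvexPoly(m,cv2.convexHull(q.astype(np.float32)).round().astype(np.int32),1)
```

```bash
python3 go.py; python3 - <<'E'
from tilt import *
im=read_camera("scene");c=camera_info("scene");p,R=Rt()
S=8
a=cv2.resize(im,None,fx=S,fy=S,interpolation=cv2.INTER_CUBIC);b0=a.copy()
L=[[place(b,.5305,-.014,0,.186) for b in TRAY],[boardpts(b,p,R,.005) for b in BOARD]]
for n,pp in enumerate(L):
  for k,b in zip((TRAY,BOARD)[n],pp):
    q=(proj(b,c)+.5)*S-.5
    for i in range(8):
        for j in range(i):
            if (k[i]!=k[j]).sum()==1: cv2.line(a,tuple(q[i].astype(int).tolist()),tuple(q[j].astype(int).tolist()),((0,0,255),(0,200,0))[n],1)
cr=lambda x:cv2.resize(x[1200:1880,1680:2440],(400,358))
cv2.imwrite("pics/s5.png",np.hstack([cr(b0),cr(a)]))
E
```

```text
t 15.8 p [0.6232 0.0025 0.0659] phi 0.1859 z [ 0.111  0.017 -0.994] j6 -0.35 gap 0.0132 F [ 7.1 -0.3 -2.5] g 62.40852355957031
```

View pics/s5.png

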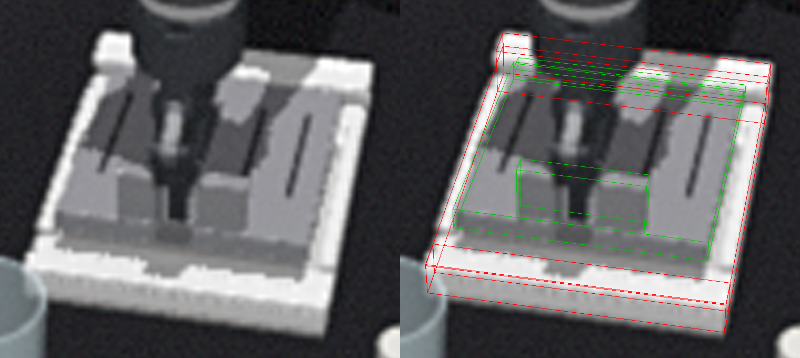

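Call:
send_rows --motion '[{"tx": 0, "ty": 0, "tz": -0.014, "wx": 0, "wy": 0, "wz": 0}, {"tx": -0.012, "ty": -0.002, "tz": 0, "wx": 0, "wy": 0, "wz": 0}, {"tx": 0, "ty": 0, "tz": 0, "wx": 0, "wy": 0, "wz": 0}, {"tx": 0, "ty": 0, "tz": 0, "wx": 0, "wy": 0, "wz": 0}]'

```text
t: 16.25
eef_pos: [0.6233, 0.0023, 0.0651]
ee_rot: [0.039, 0.637, 0.768, 0.044]
contact_force: [10.5, 2.6, -0.3]
finger_gap: 0.0134
grasp_force: 62.8
```

```bash
python3 bt.py -99 20 .105 .003; python3 bt.py -99 20 .05 .003|tail -1;  python3 bt.py -99 20 .0 .003|tail -1
```

```text
t 16.25 p [0.6233 0.0023 0.0651] target [0.6194 0.0027 0.0633] gap 0.0134 F [10.5  2.6 -0.3]
shares [-0.026  0.003 -0.012] [0.0012 0.0083 0.0004]
shares [-0.012  0.005 -0.082] [-0.0052  0.0427  0.0003]
shares [-0.003  0.007 -0.146] [-0.0111  0.074   0.0003]
```

```bash
python3 - <<'E'
from tilt import *
im=read_camera("top");c=camera_info("top");p,R=Rt()
S=12
M=np.float32([[S,0,-245*S],[0,S,-180*S]])
a=cv2.warpAffine(im,M,(70*S,100*S),flags=cv2.INTER_CUBIC);b0=a.copy()
L=[[place(b,.5305,-.014,0,.186) for b in TRAY],[boardpts(b,p,R,.0) for b in BOARD]]
for n,pp in enumerate(L):
  for k,b in zip((TRAY,BOARD)[n],pp):
    q=(proj(b,c)-[245,180]+.5)*S-.5
    for i in range(8):
        for j in range(i):
            if (k[i]!=k[j]).sum()==1: cv2.line(a,tuple(q[i].astype(int).tolist()),tuple(q[j].astype(int).tolist()),((0,0,255),(0,200,0))[n],2)
cr=lambda x:cv2.resize(x,(400,571))
b0=cv2.convertScaleAbs(b0,alpha=1.0)
cv2.imwrite("pics/t6.png",np.hstack([cr(b0),cr(a)]))
E
```

```text
(no output)
```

View pics/t6.png

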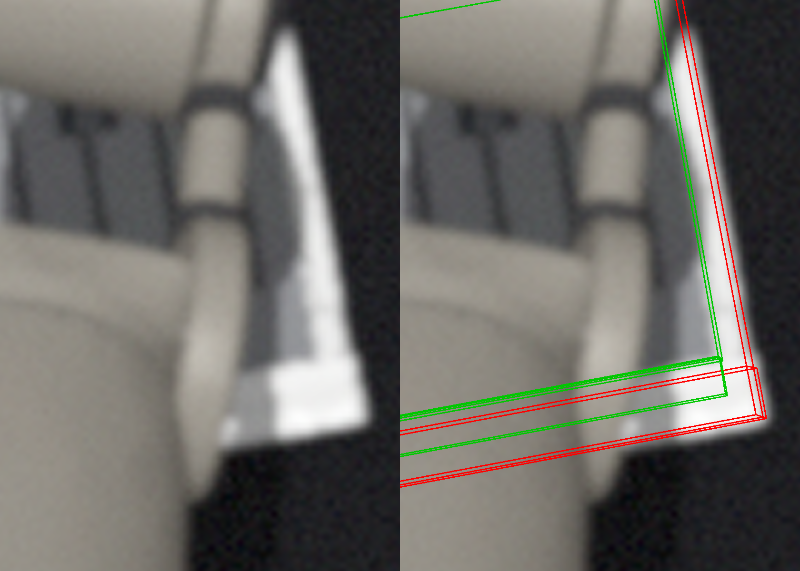

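Call:
send_rows --motion '[{"tx": 0.03, "ty": 0.005, "tz": 0, "wx": 0, "wy": 0, "wz": 0}, {"tx": 0, "ty": 0, "tz": 0, "wx": 0, "wy": 0, "wz": 0}, {"tx": 0.005, "ty": 0.001, "tz": -0.025, "wx": -0.0022, "wy": 0.0133, "wz": 0}, {"tx": 0.005, "ty": 0.001, "tz": -0.025, "wx": -0.0022, "wy": 0.0133, "wz": 0}, {"tx": 0.005, "ty": 0.001, "tz": -0.025, "wx": -0.0022, "wy": 0.0133, "wz": 0}, {"tx": 0, "ty": 0, "tz": 0, "wx": 0, "wy": 0, "wz": 0}, {"tx": 0, "ty": 0, "tz": 0, "wx": 0, "wy": 0, "wz": 0}]'

```text
t: 17.0
eef_pos: [0.6252, 0.0036, 0.0504]
ee_rot: [0.013, 0.638, 0.77, 0.016]
contact_force: [1.1, -0.8, -1.8]
finger_gap: 0.0131
grasp_force: 62.7
```

```bash
python3 bt.py -95 20 .0 .003;python3 go.py
```

```text
t 17.0 p [0.6252 0.0036 0.0504] target [0.6267 0.0041 0.0432] gap 0.0131 F [ 1.1 -0.8 -1.8]
shares [ 0.01   0.004 -0.048] [-0.0046  0.0259 -0.0005]
t 17.0 p [0.6252 0.0036 0.0504] phi 0.1868 z [ 0.041  0.007 -0.999] j6 -0.32 gap 0.0131 F [ 1.1 -0.8 -1.8] g 62.68581032752991
```

Call:
send_rows --motion '[{"tx": 0.003, "ty": 0.001, "tz": -0.024, "wx": -0.002, "wy": 0.013, "wz": 0}, {"tx": 0.003, "ty": 0.001, "tz": -0.024, "wx": -0.002, "wy": 0.013, "wz": 0}, {"tx": 0, "ty": 0, "tz": 0, "wx": 0, "wy": 0, "wz": 0}, {"tx": 0, "ty": 0, "tz": 0, "wx": 0, "wy": 0, "wz": 0}]'

```text
t: 17.4
eef_pos: [0.6262, 0.0039, 0.0433]
ee_rot: [-0.0, 0.638, 0.77, 0.001]
contact_force: [-0.9, 0.9, -3.9]
finger_gap: 0.0131
grasp_force: 62.3
```

```bash
python3 bt.py -95 20 .0 .0;python3 go.py
```

```text
t 17.4 p [0.6262 0.0039 0.0433] target [0.6268 0.0041 0.0426] gap 0.0131 F [-0.9  0.9 -3.9]
shares [ 0.004  0.001 -0.005] [-0.0007  0.0002 -0.0004]
t 17.4 p [0.6262 0.0039 0.0433] phi 0.1866 z [ 0.     0.001 -1.   ] j6 -0.3 gap 0.0131 F [-0.9  0.9 -3.9] g 62.34039545059204
```

Call:
send_rows --motion '[{"tx": 0, "ty": 0, "tz": -0.01, "wx": 0, "wy": 0, "wz": 0}, {"tx": 0, "ty": 0, "tz": 0, "wx": 0, "wy": 0, "wz": 0}, {"tx": 0, "ty": 0, "tz": 0, "wx": 0, "wy": 0, "wz": 0}]'

```text
t: 17.7
eef_pos: [0.6265, 0.0039, 0.0427]
ee_rot: [0.0, 0.638, 0.77, 0.001]
contact_force: [0.2, 0.7, -0.5]
finger_gap: 0.0131
grasp_force: 62.9
```

Call:
send_rows --hand 0 --motion '[{"tx": 0, "ty": 0, "tz": 0, "wx": 0, "wy": 0, "wz": 0}, {"tx": 0, "ty": 0, "tz": 0, "wx": 0, "wy": 0, "wz": 0}, {"tx": 0, "ty": 0, "tz": 0, "wx": 0, "wy": 0, "wz": 0}, {"tx": 0, "ty": 0, "tz": 0.15, "wx": 0, "wy": 0, "wz": 0}, {"tx": 0, "ty": 0, "tz": 0.3, "wx": 0, "wy": 0, "wz": 0}, {"tx": -0.1, "ty": 0.2, "tz": 0.3, "wx": 0, "wy": 0, "wz": 0}, {"tx": -0.1, "ty": 0.3, "tz": 0.1, "wx": 0, "wy": 0, "wz": 0}, {"tx": -0.1, "ty": 0.3, "tz": 0, "wx": 0, "wy": 0, "wz": 0}]'

```text
t: 18.5
eef_pos: [0.5844, 0.1213, 0.1686]
ee_rot: [0.003, 0.639, 0.769, 0.003]
contact_force: [1.5, 0.5, -0.1]
finger_gap: 0.0426
grasp_force: 0.0
```

```bash
python3 go.py; python3 - <<'E'
from tilt import *
for cam in("top","scene"):
    im=read_camera(cam);c=camera_info(cam)
    o=nets.outline_of(cam,"deck")[0];print(cam,o["score"],*fit(BOARD,o["mask"],(.5225,-.0155,.186),.036,c,3))
    cv2.imwrite("pics/%s7.png"%cam,im)
a=cv2.imread("pics/top7.png")[140:290,90:330];b=cv2.imread("pics/scene7.png")[140:250,200:340]
cv2.imwrite("pics/x7.png",np.hstack([cv2.resize(a,(480,300)),cv2.resize(b,(320,300))]))
E
```

```text
t 18.5 p [0.5844 0.1213 0.1686] phi 0.1844 z [ 0.008  0.002 -1.   ] j6 -0.11 gap 0.0426 F [ 1.5  0.5 -0.1] g 0.0
top 0.94 [ 0.53656425 -0.01436216  0.1753284 ] 0.9107139221953057
scene 0.86 [ 0.53011137 -0.01429598  0.1926775 ] 0.9440850277264325
```

View pics/x7.png

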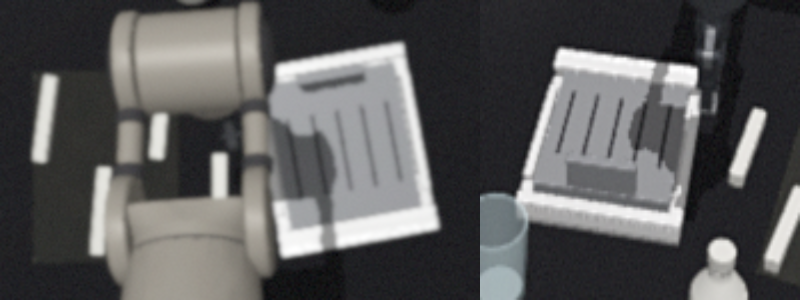

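Call:
send_rows --hand 1 --motion '[{"tx": -0.1, "ty": 0.03, "tz": 0, "wx": 0, "wy": 0, "wz": 0.089}, {"tx": -0.1, "ty": 0.03, "tz": 0, "wx": 0, "wy": 0, "wz": 0.089}, {"tx": -0.1, "ty": 0.03, "tz": 0, "wx": 0, "wy": 0, "wz": 0.089}, {"tx": -0.1, "ty": 0.03, "tz": 0, "wx": 0, "wy": 0, "wz": 0.089}, {"tx": -0.1, "ty": 0.03, "tz": 0, "wx": 0, "wy": 0, "wz": 0.089}, {"tx": -0.1, "ty": 0.03, "tz": 0, "wx": 0, "wy": 0, "wz": 0.089}, {"tx": -0.1, "ty": 0.03, "tz": 0, "wx": 0, "wy": 0, "wz": 0.089}, {"tx": -0.1, "ty": 0.015, "tz": 0, "wx": 0, "wy": 0, "wz": 0.089}]'

```text
t: 19.5
eef_pos: [0.4631, 0.1532, 0.1646]
ee_rot: [-0.0, 0.131, 0.991, 0.001]
contact_force: [0.6, 0.4, 0.4]
finger_gap: 0.085
grasp_force: 0.0
```

Call:
send_rows --motion '[{"tx": -0.03, "ty": 0, "tz": 0, "wx": 0, "wy": 0, "wz": 0.089}, {"tx": 0, "ty": 0, "tz": 0, "wx": 0, "wy": 0, "wz": 0.089}, {"tx": 0, "ty": 0, "tz": 0, "wx": 0, "wy": 0, "wz": 0}, {"tx": 0, "ty": 0, "tz": 0, "wx": 0, "wy": 0, "wz": 0}]'

```text
t: 19.9
eef_pos: [0.4591, 0.1535, 0.1648]
ee_rot: [-0.0, -0.004, 1.0, 0.001]
contact_force: [0.5, -0.3, 0.7]
finger_gap: 0.0852
grasp_force: 0.0
```

```bash
cat > wm.py <<'E'
from h import *
import sys,subprocess
x,y,a,z=map(float,sys.argv[1:5]);tcpz=sys.argv[5]
im=read_camera("wrist");c=camera_info("wrist");g=im.min(2)
cv2.imwrite("pics/wm.png",im)
q=proj([[x,y,z+.009]],c)[0];S=float(c["camera_matrix"][0][0])
m=(g>(int(sys.argv[6]) if len(sys.argv)>6 else 75)).astype(np.uint8)
n,l,st,ce=cv2.connectedComponentsWithStats(m)
k=min([i for i in range(1,n) if st[i,4]>400],key=lambda i:np.linalg.norm(ce[i]-q))
M=(l==k).astype(np.uint8)
print("comp",st[k],"expected px",q.round())
d=back(np.argwhere(M)[:,::-1],z+.009,c)[:,:2];w,v=np.linalg.eigh(np.cov(d.T))
p,i=fit(SLAT,M,[*d.mean(0),np.arctan2(v[1,1],v[0,1])],z,c,2)
a=(p[2]+np.pi/2)%np.pi-np.pi/2
print("slat",p[:2].round(4),round(a,3),"IoU",round(i,3))
phi=a+np.pi/2 if a<.8 else a-np.pi/2
print(subprocess.run(["python3","go.py",str(p[0]),str(p[1]),tcpz,str(phi)],capture_output=True,text=True).stdout)
E
python3 wm.py .46 .155 0 .009 .005
```

```text
comp [ 244  109   23  135 2995] expected px [251. 177.]
slat [0.4631 0.1581] 0.001 IoU 0.947
t 19.95 p [0.459  0.1536 0.1647] phi 1.5799 z [-0.001  0.001 -1.   ] j6 -1.42 gap 0.0854 F [ 0.3 -0.7 -0.1] g 0.0
shares [ 0.027  0.03  -1.065] [-0.001 -0.001 -0.005] rows 3.2 0.1
```

Call:
send_rows --motion '[{"tx": 0.02, "ty": 0.02, "tz": -0.33, "wx": 0, "wy": 0, "wz": 0}, {"tx": 0, "ty": 0, "tz": -0.33, "wx": 0, "wy": 0, "wz": 0}, {"tx": 0, "ty": 0, "tz": -0.25, "wx": 0, "wy": 0, "wz": 0}, {"tx": 0, "ty": 0, "tz": -0.1, "wx": 0, "wy": 0, "wz": 0}, {"tx": 0, "ty": 0, "tz": -0.05, "wx": 0, "wy": 0, "wz": 0}, {"tx": 0, "ty": 0, "tz": 0, "wx": 0, "wy": 0, "wz": 0}]'

```text
t: 20.55
eef_pos: [0.4615, 0.1571, 0.0053]
ee_rot: [-0.001, -0.006, 1.0, 0.001]
contact_force: [0.8, 0.5, 0.1]
finger_gap: 0.0854
grasp_force: 0.0
```

Call:
send_rows --hand -1 --motion '[{"tx": 0, "ty": 0, "tz": 0, "wx": 0, "wy": 0, "wz": 0}, {"tx": 0, "ty": 0, "tz": 0, "wx": 0, "wy": 0, "wz": 0}, {"tx": 0, "ty": 0, "tz": 0, "wx": 0, "wy": 0, "wz": 0}, {"tx": 0, "ty": 0, "tz": 0, "wx": 0, "wy": 0, "wz": 0}, {"tx": 0, "ty": 0, "tz": 0, "wx": 0, "wy": 0, "wz": 0}, {"tx": 0, "ty": 0, "tz": 0, "wx": 0, "wy": 0, "wz": 0}, {"tx": 0, "ty": 0, "tz": 0.3, "wx": 0, "wy": 0, "wz": 0}, {"tx": 0, "ty": 0, "tz": 0.33, "wx": 0, "wy": 0, "wz": 0}]'

```text
t: 21.35
eef_pos: [0.4601, 0.157, 0.1001]
ee_rot: [-0.003, -0.007, 1.0, 0.0]
contact_force: [1.9, -0.7, -0.1]
finger_gap: 0.016
grasp_force: 58.9
```

```bash
python3 go.py .5658 -.0074 .09 .188
```

```text
t 21.35 p [0.4601 0.157  0.1001] phi 1.5844 z [-0.006  0.001 -1.   ] j6 -1.42 gap 0.016 F [ 1.9 -0.7 -0.1] g 58.86025786399841
shares [ 0.705 -1.096 -0.067] [-0.003 -0.003 -0.889] rows 3.9 9.3
```

Call:
send_rows --motion '[{"tx": 0.07, "ty": -0.11, "tz": 0, "wx": 0, "wy": 0, "wz": -0.089}, {"tx": 0.07, "ty": -0.11, "tz": 0, "wx": 0, "wy": 0, "wz": -0.089}, {"tx": 0.07, "ty": -0.11, "tz": 0, "wx": 0, "wy": 0, "wz": -0.089}, {"tx": 0.07, "ty": -0.11, "tz": 0, "wx": 0, "wy": 0, "wz": -0.089}, {"tx": 0.07, "ty": -0.11, "tz": 0, "wx": 0, "wy": 0, "wz": -0.089}, {"tx": 0.07, "ty": -0.11, "tz": 0, "wx": 0, "wy": 0, "wz": -0.089}, {"tx": 0.07, "ty": -0.11, "tz": 0, "wx": 0, "wy": 0, "wz": -0.089}, {"tx": 0.07, "ty": -0.11, "tz": 0, "wx": 0, "wy": 0, "wz": -0.089}]'

```text
t: 22.15
eef_pos: [0.5458, 0.0246, 0.1004]
ee_rot: [-0.0, 0.527, 0.85, 0.001]
contact_force: [0.3, 0.4, -0.7]
finger_gap: 0.0161
grasp_force: 58.8
```

Call:
send_rows --motion '[{"tx": 0.07, "ty": -0.11, "tz": 0, "wx": 0, "wy": 0, "wz": -0.089}, {"tx": 0.07, "ty": -0.11, "tz": 0, "wx": 0, "wy": 0, "wz": -0.089}, {"tx": 0, "ty": 0, "tz": -0.1, "wx": 0, "wy": 0, "wz": 0}, {"tx": 0, "ty": 0, "tz": 0, "wx": 0, "wy": 0, "wz": 0}, {"tx": 0, "ty": 0, "tz": 0, "wx": 0, "wy": 0, "wz": 0}]'

```text
t: 22.65
eef_pos: [0.5661, -0.0075, 0.0853]
ee_rot: [-0.0, 0.638, 0.77, 0.001]
contact_force: [-0.1, 0.6, -1.0]
finger_gap: 0.0161
grasp_force: 58.8
```

```bash
python3 go.py .5658 -.0074 .042 .188
```

```text
t 22.65 p [ 0.5661 -0.0075  0.0853] phi 0.187 z [ 0.     0.001 -1.   ] j6 -0.34 gap 0.0161 F [-0.1  0.6 -1. ] g 58.84984374046326
shares [-0.002  0.    -0.289] [-0.001  0.     0.001] rows 0.9 0.0
```

Call:
send_rows --motion '[{"tx": 0, "ty": 0, "tz": -0.18, "wx": 0, "wy": 0, "wz": 0}, {"tx": 0, "ty": 0, "tz": -0.07, "wx": 0, "wy": 0, "wz": 0}, {"tx": 0, "ty": 0, "tz": -0.04, "wx": 0, "wy": 0, "wz": 0}, {"tx": 0, "ty": 0, "tz": 0, "wx": 0, "wy": 0, "wz": 0}]'

```text
t: 23.05
eef_pos: [0.5666, -0.0074, 0.0428]
ee_rot: [0.0, 0.638, 0.77, 0.001]
contact_force: [0.5, -0.1, -0.9]
finger_gap: 0.0159
grasp_force: 58.9
```

Call:
send_rows --hand 0 --motion '[{"tx": 0, "ty": 0, "tz": 0, "wx": 0, "wy": 0, "wz": 0}, {"tx": 0, "ty": 0, "tz": 0, "wx": 0, "wy": 0, "wz": 0}, {"tx": 0, "ty": 0, "tz": 0, "wx": 0, "wy": 0, "wz": 0}, {"tx": 0, "ty": 0, "tz": 0.1, "wx": 0, "wy": 0, "wz": 0}, {"tx": 0, "ty": 0, "tz": 0.3, "wx": 0, "wy": 0, "wz": 0}, {"tx": 0, "ty": 0, "tz": 0.3, "wx": 0, "wy": 0, "wz": 0}, {"tx": -0.08, "ty": 0.22, "tz": 0.1, "wx": 0, "wy": 0, "wz": 0.085}, {"tx": -0.08, "ty": 0.22, "tz": 0, "wx": 0, "wy": 0, "wz": 0.085}]'

```text
t: 23.85
eef_pos: [0.5442, 0.0583, 0.1653]
ee_rot: [0.003, 0.529, 0.849, 0.003]
contact_force: [-0.8, 0.7, -0.4]
finger_gap: 0.0428
grasp_force: 0.0
```

```bash
python3 go.py .4424 .3206 .165 1.503
```

```text
t 23.85 p [0.5442 0.0583 0.1653] phi 0.4567 z [ 0.008  0.001 -1.   ] j6 -0.49 gap 0.0428 F [-0.8  0.7 -0.4] g 0.0
shares [-0.679  1.748 -0.002] [-0.003  0.004  0.666] rows 5.6 7.0
```

Call:
send_rows --hand 1 --motion '[{"tx": -0.085, "ty": 0.22, "tz": 0, "wx": 0, "wy": 0, "wz": 0.084}, {"tx": -0.085, "ty": 0.22, "tz": 0, "wx": 0, "wy": 0, "wz": 0.084}, {"tx": -0.085, "ty": 0.22, "tz": 0, "wx": 0, "wy": 0, "wz": 0.084}, {"tx": -0.085, "ty": 0.22, "tz": 0, "wx": 0, "wy": 0, "wz": 0.084}, {"tx": -0.085, "ty": 0.22, "tz": 0, "wx": 0, "wy": 0, "wz": 0.084}, {"tx": -0.085, "ty": 0.22, "tz": 0, "wx": 0, "wy": 0, "wz": 0.084}, {"tx": -0.085, "ty": 0.22, "tz": 0, "wx": 0, "wy": 0, "wz": 0.084}, {"tx": -0.085, "ty": 0.2, "tz": 0, "wx": 0, "wy": 0, "wz": 0.084}]'

```text
t: 24.65
eef_pos: [0.4399, 0.3208, 0.162]
ee_rot: [-0.0, 0.028, 1.0, 0.001]
contact_force: [0.3, 0.0, 0.0]
finger_gap: 0.0855
grasp_force: 0.0
```

Call:
send_rows --motion '[{"tx": 0, "ty": 0, "tz": 0, "wx": 0, "wy": 0, "wz": 0}, {"tx": 0, "ty": 0, "tz": 0, "wx": 0, "wy": 0, "wz": 0}]'

```text
t: 24.85
eef_pos: [0.4402, 0.3197, 0.1619]
ee_rot: [-0.0, 0.031, 1.0, 0.001]
contact_force: [0.1, 0.3, 0.2]
finger_gap: 0.0855
grasp_force: 0.0
```

```bash
python3 wm.py .4424 .3206 -.068 .013 .009
```

```text
comp [  129    85   286   280 49423] expected px [252. 180.]
slat [0.4902 0.3674] -0.858 IoU 0.073
t 24.9 p [0.4406 0.319  0.1619] phi 1.5082 z [-0.001  0.001 -1.   ] j6 -1.02 gap 0.0854 F [ 0.8 -0.3  0.9] g 0.0
shares [ 0.331  0.323 -1.019] [-0.001 -0.    -0.506] rows 3.4 5.3
```

Threshold merges the lit mat; use a per-image adaptive threshold on the saved picture.

```bash
python3 - <<'E'
import cv2,numpy as np
g=cv2.imread("pics/wm.png").min(2);print([int(np.percentile(g,p)) for p in(50,80,90,95,98)], g[180,200:300:6])
E
sed -i 's/else 75/else 130/' wm.py; python3 wm.py .4424 .3206 -.068 .013 .009
```

```text
[64, 87, 88, 201, 255] [ 88  88  86  87  87  88  87 253 255 255 255  89  89  89  89  90  88]
comp [ 242  108   25  140 3256] expected px [252. 179.]
slat [0.4441 0.3214] -0.082 IoU 0.933
t 24.95 p [0.4409 0.3186 0.1619] phi 1.5074 z [-0.001  0.001 -1.   ] j6 -1.02 gap 0.0853 F [-0.5 -0.3  0.7] g 0.0
shares [ 0.022  0.019 -1.019] [-0.001 -0.    -0.012] rows 3.1 0.1
```

Call:
send_rows --motion '[{"tx": 0.02, "ty": 0.01, "tz": -0.33, "wx": 0, "wy": 0, "wz": -0.01}, {"tx": 0, "ty": 0, "tz": -0.33, "wx": 0, "wy": 0, "wz": 0}, {"tx": 0, "ty": 0, "tz": -0.21, "wx": 0, "wy": 0, "wz": 0}, {"tx": 0, "ty": 0, "tz": -0.1, "wx": 0, "wy": 0, "wz": 0}, {"tx": 0, "ty": 0, "tz": -0.05, "wx": 0, "wy": 0, "wz": 0}, {"tx": 0, "ty": 0, "tz": 0, "wx": 0, "wy": 0, "wz": 0}]'

```text
t: 25.55
eef_pos: [0.4438, 0.3199, 0.0083]
ee_rot: [-0.001, 0.04, 0.999, 0.0]
contact_force: [0.5, -0.2, 1.3]
finger_gap: 0.0858
grasp_force: 0.0
```

Call:
send_rows --hand -1 --motion '[{"tx": 0, "ty": 0, "tz": 0, "wx": 0, "wy": 0, "wz": 0}, {"tx": 0, "ty": 0, "tz": 0, "wx": 0, "wy": 0, "wz": 0}, {"tx": 0, "ty": 0, "tz": 0, "wx": 0, "wy": 0, "wz": 0}, {"tx": 0, "ty": 0, "tz": 0, "wx": 0, "wy": 0, "wz": 0}, {"tx": 0, "ty": 0, "tz": 0, "wx": 0, "wy": 0, "wz": 0}, {"tx": 0, "ty": 0, "tz": 0, "wx": 0, "wy": 0, "wz": 0}, {"tx": 0, "ty": 0, "tz": 0.3, "wx": 0, "wy": 0, "wz": 0}, {"tx": 0, "ty": 0, "tz": 0.33, "wx": 0, "wy": 0, "wz": 0}]'

```text
t: 26.35
eef_pos: [0.4422, 0.3201, 0.1027]
ee_rot: [-0.003, 0.039, 0.999, -0.001]
contact_force: [1.0, -0.1, 1.0]
finger_gap: 0.0164
grasp_force: 59.5
```

```bash
python3 go.py .4912 -.0216 .1 .188
```

```text
t 26.35 p [0.4422 0.3201 0.1027] phi 1.4934 z [-0.005 -0.001 -1.   ] j6 -1.01 gap 0.0164 F [ 1.  -0.1  1. ] g 59.54805850982666
shares [ 0.327 -2.278 -0.018] [-0.002 -0.003 -0.831] rows 6.9 8.7
```

Call:
send_rows --motion '[{"tx": 0.033, "ty": -0.228, "tz": 0, "wx": 0, "wy": 0, "wz": -0.083}, {"tx": 0.033, "ty": -0.228, "tz": 0, "wx": 0, "wy": 0, "wz": -0.083}, {"tx": 0.033, "ty": -0.228, "tz": 0, "wx": 0, "wy": 0, "wz": -0.083}, {"tx": 0.033, "ty": -0.228, "tz": 0, "wx": 0, "wy": 0, "wz": -0.083}, {"tx": 0.033, "ty": -0.228, "tz": 0, "wx": 0, "wy": 0, "wz": -0.083}, {"tx": 0.033, "ty": -0.228, "tz": 0, "wx": 0, "wy": 0, "wz": -0.083}, {"tx": 0.033, "ty": -0.228, "tz": 0, "wx": 0, "wy": 0, "wz": -0.083}, {"tx": 0.033, "ty": -0.228, "tz": 0, "wx": 0, "wy": 0, "wz": -0.083}]'

```text
t: 27.15
eef_pos: [0.4831, 0.0458, 0.1034]
ee_rot: [0.0, 0.534, 0.846, 0.001]
contact_force: [0.9, 0.2, 0.1]
finger_gap: 0.0163
grasp_force: 59.6
```

Call:
send_rows --motion '[{"tx": 0.033, "ty": -0.228, "tz": 0, "wx": 0, "wy": 0, "wz": -0.083}, {"tx": 0.033, "ty": -0.228, "tz": 0, "wx": 0, "wy": 0, "wz": -0.083}, {"tx": 0, "ty": 0, "tz": -0.1, "wx": 0, "wy": 0, "wz": 0}, {"tx": 0, "ty": 0, "tz": 0, "wx": 0, "wy": 0, "wz": 0}, {"tx": 0, "ty": 0, "tz": 0, "wx": 0, "wy": 0, "wz": 0}]'

```text
t: 27.65
eef_pos: [0.4927, -0.0209, 0.0883]
ee_rot: [-0.0, 0.637, 0.771, 0.001]
contact_force: [0.3, -0.2, -0.6]
finger_gap: 0.0164
grasp_force: 59.5
```

```bash
python3 go.py .4912 -.0216 .0415 .188
```

```text
t 27.65 p [ 0.4927 -0.0209  0.0883] phi 0.1901 z [ 0.     0.001 -1.   ] j6 -0.39 gap 0.0164 F [ 0.3 -0.2 -0.6] g 59.549843072891235
shares [-0.01  -0.005 -0.312] [-0.001  0.    -0.001] rows 0.9 0.0
```

Call:
send_rows --motion '[{"tx": -0.01, "ty": -0.005, "tz": -0.19, "wx": 0, "wy": 0, "wz": 0}, {"tx": 0, "ty": 0, "tz": -0.08, "wx": 0, "wy": 0, "wz": 0}, {"tx": 0, "ty": 0, "tz": -0.04, "wx": 0, "wy": 0, "wz": 0}, {"tx": 0, "ty": 0, "tz": 0, "wx": 0, "wy": 0, "wz": 0}]'

```text
t: 28.05
eef_pos: [0.4916, -0.0214, 0.0422]
ee_rot: [-0.0, 0.637, 0.771, 0.001]
contact_force: [-0.1, -0.2, 0.0]
finger_gap: 0.0162
grasp_force: 59.6
```

Call:
send_rows --hand 0 --motion '[{"tx": 0, "ty": 0, "tz": 0, "wx": 0, "wy": 0, "wz": 0}, {"tx": 0, "ty": 0, "tz": 0, "wx": 0, "wy": 0, "wz": 0}, {"tx": 0, "ty": 0, "tz": 0, "wx": 0, "wy": 0, "wz": 0}, {"tx": 0, "ty": 0, "tz": 0.1, "wx": 0, "wy": 0, "wz": 0}, {"tx": 0, "ty": 0, "tz": 0.3, "wx": 0, "wy": 0, "wz": 0}, {"tx": 0, "ty": 0, "tz": 0.3, "wx": 0, "wy": 0, "wz": 0}, {"tx": 0.06, "ty": 0.18, "tz": 0.1, "wx": 0, "wy": 0, "wz": 0.083}, {"tx": 0.06, "ty": 0.18, "tz": 0, "wx": 0, "wy": 0, "wz": 0.083}]'

```text
t: 28.85
eef_pos: [0.5116, 0.0321, 0.1655]
ee_rot: [0.003, 0.53, 0.848, 0.002]
contact_force: [0.6, -0.7, -1.1]
finger_gap: 0.0426
grasp_force: 0.0
```

```bash
python3 go.py .574 .2393 .165 1.493
```

```text
t 28.85 p [0.5116 0.0321 0.1655] phi 0.4537 z [ 0.008  0.001 -1.   ] j6 -0.54 gap 0.0426 F [ 0.6 -0.7 -1.1] g 0.0
shares [ 0.416  1.381 -0.003] [-0.003  0.004  0.662] rows 4.3 6.9
```

Call:
send_rows --hand 1 --motion '[{"tx": 0.052, "ty": 0.173, "tz": 0, "wx": 0, "wy": 0, "wz": 0.083}, {"tx": 0.052, "ty": 0.173, "tz": 0, "wx": 0, "wy": 0, "wz": 0.083}, {"tx": 0.052, "ty": 0.173, "tz": 0, "wx": 0, "wy": 0, "wz": 0.083}, {"tx": 0.052, "ty": 0.173, "tz": 0, "wx": 0, "wy": 0, "wz": 0.083}, {"tx": 0.052, "ty": 0.173, "tz": 0, "wx": 0, "wy": 0, "wz": 0.083}, {"tx": 0.052, "ty": 0.173, "tz": 0, "wx": 0, "wy": 0, "wz": 0.083}, {"tx": 0.052, "ty": 0.173, "tz": 0, "wx": 0, "wy": 0, "wz": 0.083}, {"tx": 0.052, "ty": 0.173, "tz": 0, "wx": 0, "wy": 0, "wz": 0.083}]'

```text
t: 29.65
eef_pos: [0.5721, 0.2408, 0.162]
ee_rot: [-0.0, 0.036, 0.999, 0.001]
contact_force: [-0.2, 0.3, 0.5]
finger_gap: 0.0851
grasp_force: 0.0
```

Call:
send_rows --motion '[{"tx": 0, "ty": 0, "tz": 0, "wx": 0, "wy": 0, "wz": 0}, {"tx": 0, "ty": 0, "tz": 0, "wx": 0, "wy": 0, "wz": 0}]'

```text
t: 29.85
eef_pos: [0.5717, 0.2398, 0.1616]
ee_rot: [-0.001, 0.039, 0.999, 0.001]
contact_force: [0.6, 0.0, -0.2]
finger_gap: 0.0854
grasp_force: 0.0
```

```bash
python3 wm.py .5754 .2393 -.08 .013 .009
```

```text
comp [ 240  154   23   95 1943] expected px [250. 182.]
slat [0.6119 0.2375] -0.069 IoU 0.706
t 29.9 p [0.5717 0.2392 0.1617] phi 1.492 z [-0.001  0.001 -1.   ] j6 -1.22 gap 0.0857 F [-0.5 -0.2  1. ] g 0.0
shares [ 0.268 -0.011 -1.018] [-0.001 -0.001  0.006] rows 3.2 0.1
```

```bash
python3 wm.py .5754 .2393 -.08 .013 .009 98; python3 -c "
import cv2;g=cv2.imread('pics/wm.png').min(2);print(g[100:260:8,252], g[100:260:8,225])"
```

```text
comp [ 241  112   23  137 2977] expected px [251. 182.]
slat [0.5779 0.2404] -0.068 IoU 0.928
t 29.95 p [0.5717 0.2389 0.1618] phi 1.4916 z [-0.001  0.001 -1.   ] j6 -1.22 gap 0.0856 F [-0.3 -0.8  0.4] g 0.0
shares [ 0.041  0.011 -1.019] [-0.001 -0.001  0.007] rows 3.1 0.1

[ 20  21 118 119 118 117 144 136 237 237 236 236 235 235 234 235 234 234
 233  27] [21 19 21 20 21 21 20 22 33 28 26 27 26 25 27 26 26 26 27 27]
```

Call:
send_rows --motion '[{"tx": 0.035, "ty": 0.005, "tz": -0.33, "wx": 0, "wy": 0, "wz": 0.006}, {"tx": 0, "ty": 0, "tz": -0.33, "wx": 0, "wy": 0, "wz": 0}, {"tx": 0, "ty": 0, "tz": -0.21, "wx": 0, "wy": 0, "wz": 0}, {"tx": 0, "ty": 0, "tz": -0.1, "wx": 0, "wy": 0, "wz": 0}, {"tx": 0, "ty": 0, "tz": -0.05, "wx": 0, "wy": 0, "wz": 0}, {"tx": 0, "ty": 0, "tz": 0, "wx": 0, "wy": 0, "wz": 0}]'

```text
t: 30.55
eef_pos: [0.5777, 0.2401, 0.0093]
ee_rot: [-0.0, 0.034, 0.999, 0.001]
contact_force: [-0.5, 0.1, 0.8]
finger_gap: 0.0856
grasp_force: 0.0
```

Call:
send_rows --hand -1 --motion '[{"tx": 0, "ty": 0, "tz": 0, "wx": 0, "wy": 0, "wz": 0}, {"tx": 0, "ty": 0, "tz": 0, "wx": 0, "wy": 0, "wz": 0}, {"tx": 0, "ty": 0, "tz": 0, "wx": 0, "wy": 0, "wz": 0}, {"tx": 0, "ty": 0, "tz": 0, "wx": 0, "wy": 0, "wz": 0}, {"tx": 0, "ty": 0, "tz": 0, "wx": 0, "wy": 0, "wz": 0}, {"tx": 0, "ty": 0, "tz": 0, "wx": 0, "wy": 0, "wz": 0}, {"tx": 0, "ty": 0, "tz": 0.3, "wx": 0, "wy": 0, "wz": 0}, {"tx": 0, "ty": 0, "tz": 0.33, "wx": 0, "wy": 0, "wz": 0}]'

```text
t: 31.35
eef_pos: [0.5757, 0.2399, 0.1022]
ee_rot: [-0.003, 0.034, 0.999, -0.0]
contact_force: [1.1, 0.2, -0.0]
finger_gap: 0.0163
grasp_force: 60.4
```

```bash
python3 go.py .5356 -.0518 .11 1.759; python3 - <<'E'
from h import *
im=read_camera("top");c=camera_info("top");print(len(im))
S=8;M=np.float32([[S,0,-205*S],[0,S,-150*S]])
a=cv2.warpAffine(im,M,(115*S,125*S),flags=cv2.INTER_CUBIC)
L=[(BOARD,(.5285,-.0145,.188),.036,(0,200,0)),(SLAT,(.5658,-.0074,1.759),.045,(0,0,255)),(SLAT,(.4912,-.0216,1.759),.045,(0,0,255))]
for B,p,z,col in L:
  for k in B:
    q=(proj(place(k,p[0],p[1],z,p[2]),c)-[205,150]+.5)*S-.5
    for i in range(8):
        for j in range(i):
            if (k[i]!=k[j]).sum()==1: cv2.line(a,tuple(q[i].astype(int).tolist()),tuple(q[j].astype(int).tolist()),col,1)
cv2.imwrite("pics/t8.png",cv2.resize(a,(552,600)))
E
```

```text
t 31.35 p [0.5757 0.2399 0.1022] phi 1.5028 z [-0.006  0.    -1.   ] j6 -1.23 gap 0.0163 F [ 1.1  0.2 -0. ] g 60.41187286376953
shares [-0.267 -1.945  0.052] [ 0.    -0.004  0.163] rows 5.9 1.7
384
```

View pics/t8.png

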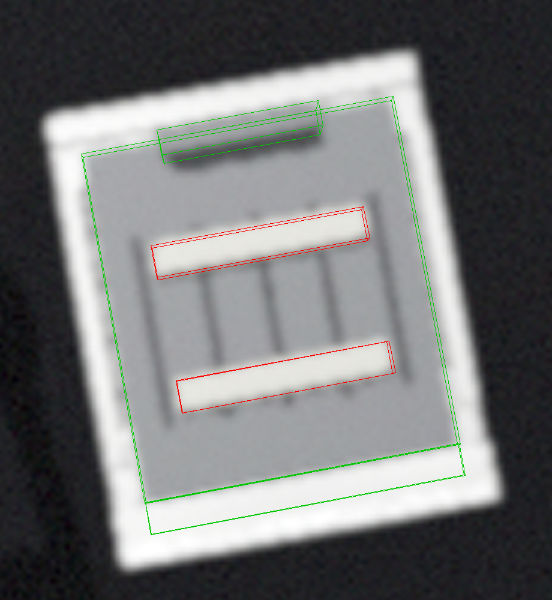

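Call:
send_rows --motion '[{"tx": -0.033, "ty": -0.243, "tz": 0, "wx": 0, "wy": 0, "wz": 0.02}, {"tx": -0.033, "ty": -0.243, "tz": 0, "wx": 0, "wy": 0, "wz": 0.02}, {"tx": -0.033, "ty": -0.243, "tz": 0, "wx": 0, "wy": 0, "wz": 0.02}, {"tx": -0.033, "ty": -0.243, "tz": 0, "wx": 0, "wy": 0, "wz": 0.02}, {"tx": -0.033, "ty": -0.243, "tz": 0, "wx": 0, "wy": 0, "wz": 0.02}, {"tx": -0.033, "ty": -0.243, "tz": 0, "wx": 0, "wy": 0, "wz": 0.02}, {"tx": -0.033, "ty": -0.243, "tz": 0, "wx": 0, "wy": 0, "wz": 0.02}, {"tx": -0.033, "ty": -0.243, "tz": 0, "wx": 0, "wy": 0, "wz": 0.022}]'

```text
t: 32.2
eef_pos: [0.5372, -0.0526, 0.1032]
ee_rot: [-0.0, -0.094, 0.996, 0.001]
contact_force: [-0.2, 0.4, 0.8]
finger_gap: 0.0163
grasp_force: 60.4
```

Call:
send_rows --motion '[{"tx": 0, "ty": 0, "tz": 0, "wx": 0, "wy": 0, "wz": 0}, {"tx": 0, "ty": 0, "tz": 0, "wx": 0, "wy": 0, "wz": 0}]'

```text
t: 32.4
eef_pos: [0.5375, -0.0517, 0.1032]
ee_rot: [-0.001, -0.092, 0.996, 0.001]
contact_force: [-0.1, -0.2, -0.2]
finger_gap: 0.0163
grasp_force: 60.4
```

```bash
python3 go.py .5356 -.0518 .0603 1.759
```

```text
t 32.4 p [ 0.5375 -0.0517  0.1032] phi 1.7549 z [-0.001  0.002 -1.   ] j6 -1.99 gap 0.0163 F [-0.1 -0.2 -0.2] g 60.404884815216064
shares [-0.013 -0.001 -0.286] [-0.001 -0.001  0.003] rows 0.9 0.0
```

Call:
send_rows --motion '[{"tx": -0.013, "ty": 0, "tz": -0.16, "wx": 0, "wy": 0, "wz": 0}, {"tx": 0, "ty": 0, "tz": -0.08, "wx": 0, "wy": 0, "wz": 0}, {"tx": 0, "ty": 0, "tz": -0.045, "wx": 0, "wy": 0, "wz": 0}, {"tx": 0, "ty": 0, "tz": 0, "wx": 0, "wy": 0, "wz": 0}]'

```text
t: 32.8
eef_pos: [0.5356, -0.0502, 0.0604]
ee_rot: [-0.001, -0.094, 0.996, 0.001]
contact_force: [0.5, 0.5, -0.4]
finger_gap: 0.0164
grasp_force: 60.4
```

Call:
send_rows --hand 0 --motion '[{"tx": 0, "ty": 0, "tz": 0, "wx": 0, "wy": 0, "wz": 0}, {"tx": 0, "ty": 0, "tz": 0, "wx": 0, "wy": 0, "wz": 0}, {"tx": 0, "ty": 0, "tz": 0, "wx": 0, "wy": 0, "wz": 0}, {"tx": 0, "ty": 0, "tz": 0.1, "wx": 0, "wy": 0, "wz": 0}, {"tx": 0, "ty": 0, "tz": 0.3, "wx": 0, "wy": 0, "wz": 0}, {"tx": 0, "ty": 0, "tz": 0.3, "wx": 0, "wy": 0, "wz": 0}, {"tx": 0.02, "ty": 0.3, "tz": 0.03, "wx": 0, "wy": 0, "wz": -0.03}, {"tx": 0.02, "ty": 0.3, "tz": 0, "wx": 0, "wy": 0, "wz": -0.03}]'

```text
t: 33.6
eef_pos: [0.543, 0.0388, 0.1726]
ee_rot: [0.002, -0.044, 0.999, 0.0]
contact_force: [0.2, 0.7, -1.5]
finger_gap: 0.0427
grasp_force: 0.0
```

```bash
python3 go.py .5693 .4038 .165 1.467
```

```text
t 33.6 p [0.543  0.0388 0.1726] phi 1.6578 z [ 0.004  0.001 -1.   ] j6 -1.73 gap 0.0427 F [ 0.2  0.7 -1.5] g 0.0
shares [ 0.175  2.433 -0.051] [-0.     0.003 -0.121] rows 7.3 1.3
```

Call:
send_rows --hand 1 --motion '[{"tx": 0.021, "ty": 0.304, "tz": 0, "wx": 0, "wy": 0, "wz": -0.015}, {"tx": 0.021, "ty": 0.304, "tz": 0, "wx": 0, "wy": 0, "wz": -0.015}, {"tx": 0.021, "ty": 0.304, "tz": 0, "wx": 0, "wy": 0, "wz": -0.015}, {"tx": 0.021, "ty": 0.304, "tz": 0, "wx": 0, "wy": 0, "wz": -0.015}, {"tx": 0.021, "ty": 0.304, "tz": 0, "wx": 0, "wy": 0, "wz": -0.015}, {"tx": 0.021, "ty": 0.304, "tz": 0, "wx": 0, "wy": 0, "wz": -0.015}, {"tx": 0.021, "ty": 0.304, "tz": 0, "wx": 0, "wy": 0, "wz": -0.015}, {"tx": 0.021, "ty": 0.304, "tz": 0, "wx": 0, "wy": 0, "wz": -0.015}]'

```text
t: 34.4
eef_pos: [0.5667, 0.4055, 0.1703]
ee_rot: [-0.0, 0.049, 0.999, 0.001]
contact_force: [0.8, 1.5, 0.4]
finger_gap: 0.0857
grasp_force: 0.0
```

Call:
send_rows --motion '[{"tx": 0, "ty": 0, "tz": 0, "wx": 0, "wy": 0, "wz": 0}, {"tx": 0, "ty": 0, "tz": 0, "wx": 0, "wy": 0, "wz": 0}]'

```text
t: 34.6
eef_pos: [0.5663, 0.4044, 0.1694]
ee_rot: [-0.001, 0.047, 0.999, 0.0]
contact_force: [0.2, -0.7, -0.4]
finger_gap: 0.0853
grasp_force: 0.0
```

```bash
python3 wm.py .5693 .4038 -.104 .013 .009 98
```

```text
comp [    0     0   280   307 30964] expected px [251. 179.]
slat [0.561  0.2855] 0.83 IoU 0.126
t 34.65 p [0.5666 0.4033 0.1697] phi 1.4751 z [-0.001  0.001 -1.   ] j6 -0.97 gap 0.0856 F [ 0.3 -0.2 -0.4] g 0.0
shares [-0.038 -0.785 -1.071] [-1.000e-03  0.000e+00 -1.411e+00] rows 4.0 14.8
```

```bash
for t in 125 140; do python3 wm.py .5693 .4038 -.104 .013 .009 $t; done
```

```text
comp [ 240  109   26  136 3221] expected px [251. 178.]
slat [0.572  0.4041] -0.107 IoU 0.891
t 34.7 p [0.567  0.4026 0.1701] phi 1.474 z [-0.001  0.001 -1.   ] j6 -0.97 gap 0.085 F [ 1.1 -0.8 -0.2] g 0.0
shares [ 0.034  0.01  -1.074] [-0.001 -0.001 -0.007] rows 3.2 0.1

comp [ 241  108   25  137 3130] expected px [252. 178.]
slat [0.5712 0.4041] -0.119 IoU 0.914
t 34.75 p [0.5672 0.4023 0.1703] phi 1.4733 z [-0.001  0.001 -1.   ] j6 -0.97 gap 0.0851 F [ 0.2 -0.3 -0.2] g 0.0
shares [ 0.027  0.012 -1.075] [-0.001 -0.    -0.014] rows 3.2 0.1
```

Call:
send_rows --motion '[{"tx": 0.025, "ty": 0.008, "tz": -0.33, "wx": 0, "wy": 0, "wz": -0.008}, {"tx": 0, "ty": 0, "tz": -0.33, "wx": 0, "wy": 0, "wz": 0}, {"tx": 0, "ty": 0, "tz": -0.26, "wx": 0, "wy": 0, "wz": 0}, {"tx": 0, "ty": 0, "tz": -0.1, "wx": 0, "wy": 0, "wz": 0}, {"tx": 0, "ty": 0, "tz": -0.05, "wx": 0, "wy": 0, "wz": 0}, {"tx": 0, "ty": 0, "tz": 0, "wx": 0, "wy": 0, "wz": 0}]'

```text
t: 35.35
eef_pos: [0.5715, 0.4045, 0.0106]
ee_rot: [0.0, 0.055, 0.998, 0.001]
contact_force: [0.5, -0.3, 0.1]
finger_gap: 0.0853
grasp_force: 0.0
```

Call:
send_rows --hand -1 --motion '[{"tx": 0, "ty": 0, "tz": 0, "wx": 0, "wy": 0, "wz": 0}, {"tx": 0, "ty": 0, "tz": 0, "wx": 0, "wy": 0, "wz": 0}, {"tx": 0, "ty": 0, "tz": 0, "wx": 0, "wy": 0, "wz": 0}, {"tx": 0, "ty": 0, "tz": 0, "wx": 0, "wy": 0, "wz": 0}, {"tx": 0, "ty": 0, "tz": 0, "wx": 0, "wy": 0, "wz": 0}, {"tx": 0, "ty": 0, "tz": 0, "wx": 0, "wy": 0, "wz": 0}, {"tx": 0, "ty": 0, "tz": 0.33, "wx": 0, "wy": 0, "wz": 0}, {"tx": 0, "ty": 0, "tz": 0.33, "wx": 0, "wy": 0, "wz": 0}]'

```text
t: 36.15
eef_pos: [0.5694, 0.4041, 0.1075]
ee_rot: [-0.003, 0.054, 0.999, -0.001]
contact_force: [1.5, 0.2, -1.0]
finger_gap: 0.0164
grasp_force: 61.1
```

```bash
python3 go.py .5214 .0228 .11 1.759
```

```text
t 36.15 p [0.5694 0.4041 0.1075] phi 1.462 z [-0.005 -0.001 -1.   ] j6 -0.96 gap 0.0164 F [ 1.5  0.2 -1. ] g 61.14588260650635
shares [-0.32  -2.542  0.017] [ 0.001 -0.003  0.189] rows 7.7 2.0
```

Call:
send_rows --motion '[{"tx": -0.035, "ty": -0.28, "tz": 0, "wx": 0, "wy": 0, "wz": 0.021}, {"tx": -0.035, "ty": -0.28, "tz": 0, "wx": 0, "wy": 0, "wz": 0.021}, {"tx": -0.035, "ty": -0.28, "tz": 0, "wx": 0, "wy": 0, "wz": 0.021}, {"tx": -0.035, "ty": -0.28, "tz": 0, "wx": 0, "wy": 0, "wz": 0.021}, {"tx": -0.035, "ty": -0.28, "tz": 0, "wx": 0, "wy": 0, "wz": 0.021}, {"tx": -0.035, "ty": -0.28, "tz": 0, "wx": 0, "wy": 0, "wz": 0.021}, {"tx": -0.035, "ty": -0.28, "tz": 0, "wx": 0, "wy": 0, "wz": 0.021}, {"tx": -0.035, "ty": -0.28, "tz": 0, "wx": 0, "wy": 0, "wz": 0.021}]'

```text
t: 36.95
eef_pos: [0.5281, 0.0673, 0.1086]
ee_rot: [-0.0, -0.078, 0.997, 0.001]
contact_force: [0.5, 0.1, -0.5]
finger_gap: 0.0163
grasp_force: 61.1
```

Call:
send_rows --motion '[{"tx": -0.04, "ty": -0.3, "tz": 0, "wx": 0, "wy": 0, "wz": 0.021}, {"tx": 0, "ty": 0, "tz": 0, "wx": 0, "wy": 0, "wz": 0}, {"tx": 0, "ty": 0, "tz": 0, "wx": 0, "wy": 0, "wz": 0}, {"tx": 0, "ty": 0, "tz": 0, "wx": 0, "wy": 0, "wz": 0}]'

```text
t: 37.35
eef_pos: [0.5227, 0.0246, 0.1086]
ee_rot: [-0.0, -0.094, 0.996, 0.001]
contact_force: [0.3, 0.4, 0.3]
finger_gap: 0.0163
grasp_force: 61.1
```

```bash
python3 go.py .5214 .0228 .0616 1.759
```

```text
t 37.35 p [0.5227 0.0246 0.1086] phi 1.7591 z [-0.001  0.002 -1.   ] j6 -1.86 gap 0.0163 F [0.3 0.4 0.3] g 61.14570379257202
shares [-0.009 -0.012 -0.313] [-0.001 -0.001 -0.   ] rows 0.9 0.0
```

Call:
send_rows --motion '[{"tx": -0.009, "ty": -0.012, "tz": -0.18, "wx": 0, "wy": 0, "wz": 0}, {"tx": 0, "ty": 0, "tz": -0.09, "wx": 0, "wy": 0, "wz": 0}, {"tx": 0, "ty": 0, "tz": -0.045, "wx": 0, "wy": 0, "wz": 0}, {"tx": 0, "ty": 0, "tz": 0, "wx": 0, "wy": 0, "wz": 0}]'

```text
t: 37.75
eef_pos: [0.5212, 0.0234, 0.0613]
ee_rot: [-0.001, -0.095, 0.995, 0.001]
contact_force: [-0.3, 0.1, -0.5]
finger_gap: 0.0159
grasp_force: 61.2
```

Call:
send_rows --hand 0 --motion '[{"tx": 0, "ty": 0, "tz": 0, "wx": 0, "wy": 0, "wz": 0}, {"tx": 0, "ty": 0, "tz": 0, "wx": 0, "wy": 0, "wz": 0}, {"tx": 0, "ty": 0, "tz": 0, "wx": 0, "wy": 0, "wz": 0}, {"tx": 0, "ty": 0, "tz": 0.1, "wx": 0, "wy": 0, "wz": 0}, {"tx": 0, "ty": 0, "tz": 0.3, "wx": 0, "wy": 0, "wz": 0}, {"tx": 0, "ty": 0, "tz": 0.3, "wx": 0, "wy": 0, "wz": 0}, {"tx": 0, "ty": 0.33, "tz": 0.1, "wx": 0, "wy": 0, "wz": 0}, {"tx": 0, "ty": 0.33, "tz": 0, "wx": 0, "wy": 0, "wz": 0}]'

```text
t: 38.55
eef_pos: [0.5233, 0.1195, 0.1845]
ee_rot: [0.003, -0.092, 0.996, 0.001]
contact_force: [1.3, 0.6, -0.4]
finger_gap: 0.0424
grasp_force: 0.0
```

Call:
send_rows --motion '[{"tx": -0.1, "ty": 0.3, "tz": 0, "wx": 0, "wy": 0, "wz": 0}, {"tx": -0.1, "ty": 0.3, "tz": 0, "wx": 0, "wy": 0, "wz": 0}, {"tx": -0.1, "ty": 0.3, "tz": 0, "wx": 0, "wy": 0, "wz": 0}, {"tx": -0.1, "ty": 0.3, "tz": 0, "wx": 0, "wy": 0, "wz": 0}]'

```text
t: 38.95
eef_pos: [0.4605, 0.3011, 0.1812]
ee_rot: [-0.0, -0.094, 0.996, 0.001]
contact_force: [-0.5, -0.3, -1.1]
finger_gap: 0.0427
grasp_force: 0.0
```

```bash
python3 - <<'E'
from h import *
out=[]
for cam,o,wh in(("top",(205,150),(115,125)),("scene",(200,140),(115,100))):
    im=read_camera(cam);c=camera_info(cam)
    S=8;M=np.float32([[S,0,-o[0]*S],[0,S,-o[1]*S]])
    a=cv2.warpAffine(im,M,(wh[0]*S,wh[1]*S),flags=cv2.INTER_CUBIC)
    L=[(BOARD,(.5285,-.0145,.188),.036,(0,200,0)),(SLAT,(.5658,-.0074,1.759),.045,(0,0,255)),(SLAT,(.4912,-.0216,1.759),.045,(0,0,255)),
       (SLAT,(.5356,-.0518,.188),.063,(255,0,0)),(SLAT,(.5214,.0228,.188),.063,(255,0,0))]
    for B,p,z,col in L:
      for k in B:
        q=(proj(place(k,p[0],p[1],z,p[2]),c)-np.array(o)+.5)*S-.5
        for i in range(8):
            for j in range(i):
                if (k[i]!=k[j]).sum()==1: cv2.line(a,tuple(q[i].astype(int).tolist()),tuple(q[j].astype(int).tolist()),col,1)
    out.append(cv2.resize(a,(400,430)))
cv2.imwrite("pics/f.png",np.hstack(out))
E
```

```text
(no output)
```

View pics/f.png

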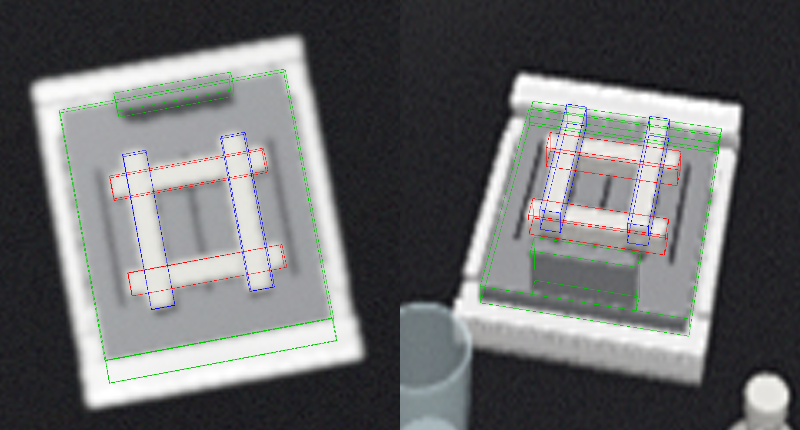

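```bash
python3 -c "
from bench import manip
print(manip.sign_off())"
```

```text
the job is handed in; nothing more can be done
None
```

I took the slat out of the tray, locked the drain board flat behind the stop, stacked all four slats on it in two crosswise layers, and handed the job in at about 39 s; the last camera check matched the plan, but no verdict was returned.

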